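Clamp a meter cover with the freewheeling ratchet handle

TASK

Stand the black meter cover upright on the bed of the bench clamp, squarely between its two jaws, and let go of it. Then swing the clamp's freewheeling handle to and fro - one way it grips and drives the jaw shut, the other way it spins loose, and which is which must be found by trying both ways - until the jaw's sprung plate is clearly pressed in and holds the cover firmly, without crushing it. Move the jaw only by its handle, let go at the end, and leave the screw, the plier and the terminal shield where they lie.

Things in the scene. Friction and masses are not known exactly. Their poses are not given: they have to be found in the camera images.
- cover: black plastic meter cover, an upright box 62 (x) by 40 (y) by 90 mm tall (z), 0.22 kg, small glass window on its +x face; origin at the centre of its underside. Starts upright on the desktop beside the clamp. In the clamp its 40 mm thickness (y) lies along the closing line (clamp y), either way round, so that its 62 mm sides stay free to be held.
- clamp: fixed steel clamp: flat bed 120 (x) by 300 mm (y from -130 to +170), 12 mm thick, origin under it on the desktop, z up. Along y: the fixed jaw (72 wide in x, top at 78 mm), its face at y = -90 mm looking to +y; the moving jaw (top at 76 mm); the round gear head at y = +115 mm, radius 48 mm, with the handle on top. Jaws centred on x = 0.
- seat (a point): point at the foot of the fixed jaw's face, middle of its width, on the bed's top surface (12 mm above the desktop); axes as the clamp's: +y points from the fixed jaw to the moving jaw. The cover stands right with its origin at x = 0, height 0, and y between 20 mm (against the fixed jaw) and the free gap.
- jaw (a joint): travel of the moving jaw towards the fixed jaw, m: 0 at the start (80 mm free between fixed face and sprung plate), at most 0.058. About 20 mm per rad of handle the gripping way; it stays where it is left. It drags with 40 N: not to be shoved by hand. The plate meets a cover standing against the fixed jaw at 0.040; beyond that the plate is pressed in.
- plate (a joint): how far the sprung steel plate on the moving jaw's face is pressed back into the jaw, in m: 0 free, 0.012 fully in; spring 2.5 N per mm (so 7 mm is about 17 N of clamping force). About half in is a proper hold.
- jaw_face (a point): centre of the sprung plate's flat face on the moving jaw, 72 wide by 58 mm tall, axes as the clamp's (it looks to -y).
- handle (a joint): handle angle, rad, + is counter-clockwise from above, stops at -0.75 and +0.75; at 0 the lever points to the clamp's -x. A hidden freewheel grips one way (either, unmarked) and drives the jaw shut; the other way it clicks loose. Up to 0.26 rad is lost before each bite; over 0.15 m/s at the knob it may slip. Driving takes about 9 N at the knob, up to 15 N with the plate in, loose 2 N.
- pivot (a point): point on the handle's vertical turning axis, at the height of the knob's middle (107 mm above the desktop).
- knob (a point): centre of the handle's upright black knob: a freely spinning cylinder 16 mm in diameter, from 84 to 126 mm above the desktop, standing at the lever's end 100 mm from the turning axis. The lever beneath it is 18 mm wide, its top at 83 mm.
- screw: bystander: brass locking screw standing on its 22 mm head, 36 mm tall; origin under its centre.
- plier: bystander: steel crimping plier lying flat, 170 mm long along its x, 18 mm thick; origin at its rivet, on the desktop.
- shield: bystander: olive plastic terminal shield, a shallow cap 60 by 100 by 28 mm lying open side down; origin under its centre.
Not all that is in view belongs to the job. What is shaped like the cover but orange is not meant.

How it is judged (in metres and radians):
On the way, in this order (a step that is already met when the one before it is completed fails the run):
1. the cover stands upright on the bed between the jaws, let go (x of cover in the frame of seat between -0.02 and 0.02 m and y of cover in the frame of seat between 0.017 and 0.07 m and z of cover in the frame of seat between -0.003 and 0.004 m and angle between cover's own z axis and vertical below 0.1 rad and contact force between the fingers and cover below 0.1 N), for 0.2 s.
2. the jaw has been driven up to the cover and presses on it (value of joint plate above 0.003 m and contact force between plate and cover above 7 N), for 0.2 s.
At the end, for the whole second after the job is handed in: The cover stands upright (within 0.1 rad) and square on the clamp's bed, flat against the fixed jaw, within 20 mm of the middle of the jaws' width, at rest, and the moving jaw's sprung plate is pressed in by more than 3 mm, bearing on the cover with more than 7 N (all of step 2 and x of cover in the frame of seat between -0.02 and 0.02 m and y of cover in the frame of seat between 0.017 and 0.025 m and z of cover in the frame of seat between -0.003 and 0.005 m and angle between cover's own z axis and vertical below 0.1 rad and angle between the y axis of cover and the y axis of clamp, either way round below 0.1 rad and linear speed of cover below 0.02 m/s); the robot touches nothing.
It fails at once if the cover is crushed: squeezed by the jaw with more than 60 N (contact force between plate and cover above 60 N).
It fails at once if the moving jaw is shoved directly with more than 15 N instead of by its handle (contact force between any of the arm, the fingers and jaw above 15 N).
It fails at once if the screw, the plier or the terminal shield is moved by more than 30 mm (distance of any of screw, plier, shield from where it was at the start of the episode above 0.03 m).
It also fails if it takes over 72 s, if anything falls off the work surface, if the arm or the gripper's body presses on something with over 40 N, if the wrist force passes 120 N, or if a joint passes its speed limit or range.

ROBOT

A 6-joint arm with a two-finger parallel gripper is mounted at the origin on the work surface. World frame = base frame: x ahead of the robot, y to its left, z up, the work surface at z = 0. Lengths are in m, angles in degrees, forces in N, time in s.
With the tool pointing down it reaches from about 0.4 to 0.825 m from the base axis. Payload 7 kg.
Tool frame: the origin (TCP) lies at the very end of the fingers, on their centre line; the grasp point (between the pads) lies 19 mm behind it; z points along the fingers, y is the direction in which the jaws open and shut (so a half turn about z gives the same grasp; the last joint's range is limited). The gripper opens to 88 mm and grips with 3 to 60 N. Pads are 19 mm wide; open, the fingers measure 130 mm over their backs; the gripper's body (78 mm by 193 mm) begins 47 mm behind the grasp point.
Start: joints at [-51.56, 20.546, 0.682, 0, -70.136, -16.507], TCP at [0.252, -0.626, 0.227] pointing down, gripper open.
Joint ranges: [-176.03, 176.03], [-82.01, 121.73], [-58.28, 71.71], [-173.87, 95.51], [-174.79, -0.11], [-173.66, 173.66]. Speed limits (degrees/s): [136.94, 136.94, 172.46, 180, 180, 180].

INTERFACE

Orientations are given as [roll, pitch, yaw] about the fixed x, y, z axes, in that order (R = Rz(yaw) Ry(pitch) Rx(roll)).
In Python, from plant import telemetry, snapshot, calibration, workorder gives the robot as it stands. The module is installed in compiled form; this text tells all that it offers.
- The arm moves only by the tool step_arm, never from a script. Its argument "plan" is text: rows parted by semicolons, each of 7 numbers parted by spaces: the finger opening in cm, from 0 to 8.76, then the shift along the tool's x, y, z in cm, then the turn, a rotation vector about the tool's x, y, z in degrees. A call has 1 to 12 rows; each row shifts and turns the commanded pose from where the row before left it, along the tool's axes as they then stand; what a row does not reach is not made up. A row lasts 1/12 s, in which the tool goes at most 41.7 mm and 7.16 degrees, less where a joint would pass 70% of its speed; a pose out of reach is approached as far as the arm can. A call with a gripper value outside its range is refused whole. The fingers move at their own pace and stop on an object; the grip force is fixed at half the most. Time passes only in rows, so rows that do not move let the fingers close. It gives the time, the measured TCP pose, the force and the opening at its end, in the units of the state.
- telemetry.get_obs(): the state, without advancing time (a new reading comes with each control period).
- snapshot(name): name is "scene" or "side" or "wrist"; returns the picture (480x640x3 uint8, blue, green, red); there is no depth.
- calibration(name): a dict with "K" (3x3 intrinsics, pixels), "k1" (the pictures are not rectified: a ray, as slopes to the right and down, at radius r is drawn at 1 + k1 r^2 times it, then the intrinsics apply), "camera_from_world" (4x4, takes a point from world to camera coordinates). Camera axes: x right, y up, looking along -z (the intrinsics and any distortion apply to the point x, -y, -z); pixel columns grow to the right and rows downward; lengths in m; the calibration is good to about 2 mm. A picture is of the moment at which its call begins: read the wrist's pose just before it. calibration takes no time and is no camera call; for the wrist camera it gives the pose at the moment of the call.
- workorder.close_job(): hands the job in, once; it reports no verdict.
The state is a dict: "clock": time; "joint_pos": joint angles; "qvel": joint speeds; "tau": joint torques, N m; "tool_pos": TCP position; "orientation": TCP orientation; "force": force on the tool from outside, world axes, zero at the start; "moment": the same for the moment, N m; "opening": finger opening in m.
Only numpy, scipy, OpenCV 4.12 (cv2) and the standard library are available. Lean on these libraries where they do the work, as an engineer would, in place of code of your own. Each camera call takes 0.05 s, during which the arm holds its last target.

## Working session

There is one attempt and no reset: what is moved stays moved. The work goes in short steps, Python scripts to look and compute and a tool call to move; the robot and the scene stay as the last step left them, time stands still between calls to the robot, and variables do not carry over. Pictures are saved under pics/ and viewed, and the job is handed in when it is done.

Besides the shell and the picture viewer there is one more tool, called after "Request:" by a JSON object that holds its "method" and its "body". step_arm: Moves the arm, as the interface text tells. Its arguments: {"type":"object","properties":{"plan":{"type":"string"}},"required":["plan"]}

```bash
mkdir -p pics; python3 - <<'E'
from plant import telemetry, snapshot, calibration
import cv2
for n in("scene","side","wrist"):
    cv2.imwrite(f"pics/{n}0.png",snapshot(n))
    c=calibration(n);print(n,c["K"],c["k1"],c["camera_from_world"])
print(telemetry.get_obs())
E
```

```text
scene [[551.3096434    0.         327.81499286]
 [  0.         551.3096434  236.82393755]
 [  0.           0.           1.        ]] -0.05187814059234069 [[ 0.74632888  0.66532444  0.01834661 -0.40197003]
 [-0.4296616   0.46055553  0.7767107   0.16410681]
 [ 0.50831498 -0.58756446  0.62959025 -1.56984323]
 [ 0.          0.          0.          1.        ]]
side [[439.4703588    0.         321.68203094]
 [  0.         439.4703588  241.17326038]
 [  0.           0.           1.        ]] -0.03608787069951339 [[-0.70759444 -0.70634292 -0.01974309  0.36753877]
 [ 0.36837317 -0.39258092  0.84272263 -0.28342855]
 [-0.60300193  0.58903302  0.53798585 -0.80625634]
 [ 0.          0.          0.          1.        ]]
wrist [[356.07725148   0.         323.25126553]
 [  0.         356.07725148 235.53196709]
 [  0.           0.           1.        ]] -0.02467244497260634 [[-3.73577097e-01  9.27599076e-01  3.26406832e-04  6.74525131e-01]
 [-8.88227229e-01 -3.57619181e-01 -2.88376336e-01  3.48149660e-02]
 [-2.67380894e-01 -1.08020718e-01  9.57517092e-01 -3.90006269e-01]
 [ 0.00000000e+00  0.00000000e+00  0.00000000e+00  1.00000000e+00]]
{'clock': 0.15, 'joint_pos': array([-5.15604632e+01,  2.05845544e+01,  6.45751825e-01, -1.66861842e-02,
       -7.01334594e+01, -1.65052252e+01]), 'qvel': array([-0.05183913, -0.1781199 ,  0.10110917,  0.03763453,  0.00544173,
       -0.03712677]), 'tau': array([-8.43662237e-04, -5.83275211e+01,  2.93289918e+01,  7.00111896e+00,
        8.75964324e-03, -1.06027665e-04]), 'tool_pos': array([ 0.25197823, -0.62581524,  0.22580212]), 'orientation': array([ 1.79926259e+02, -5.49041806e-03, -1.58071365e+02]), 'force': array([0.23086702, 0.60592648, 0.20253574]), 'moment': array([-0.0169808 , -0.04853505,  0.00124666]), 'opening': 0.08763602190611007}
```

View pics/scene0.png

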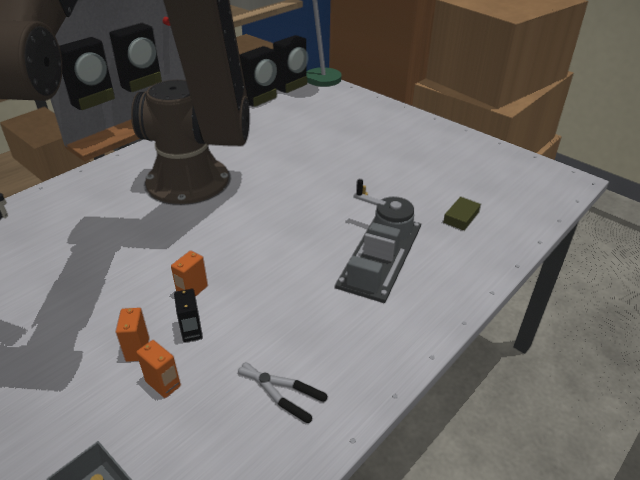

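View pics/side0.png

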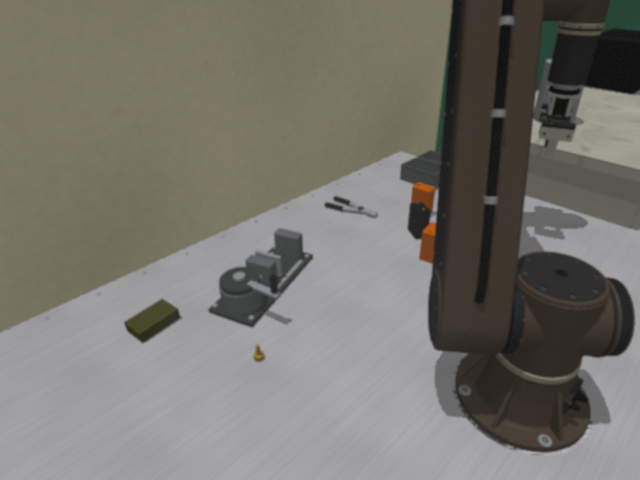

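View pics/wrist0.png

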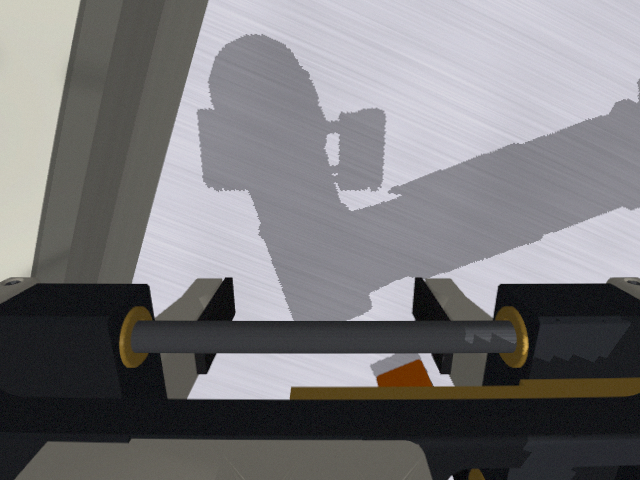

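Candidates for the cover in the scene view:
- (188,314): black box. This one is the cover.
- (190,274), (132,334) and (158,368): orange look-alikes, so not meant.
- (85,72), (135,55), (262,75) and (291,62): black dial boxes off the table, so not meant.

I'll check this in a close crop.

```bash
python3 - <<'E'
import cv2
a=cv2.imread("pics/scene0.png")
cv2.imwrite("pics/c1.png",cv2.resize(a[240:405,100:320],None,fx=3.6,fy=3.6,interpolation=cv2.INTER_CUBIC))
cv2.imwrite("pics/c2.png",cv2.resize(a[170:305,325:490],None,fx=4.4,fy=4.4,interpolation=cv2.INTER_CUBIC))
a=cv2.imread("pics/side0.png")
cv2.imwrite("pics/c3.png",cv2.resize(a[220:370,200:330],None,fx=4,fy=4,interpolation=cv2.INTER_CUBIC))
E
```

```text
(no output)
```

View pics/c1.png

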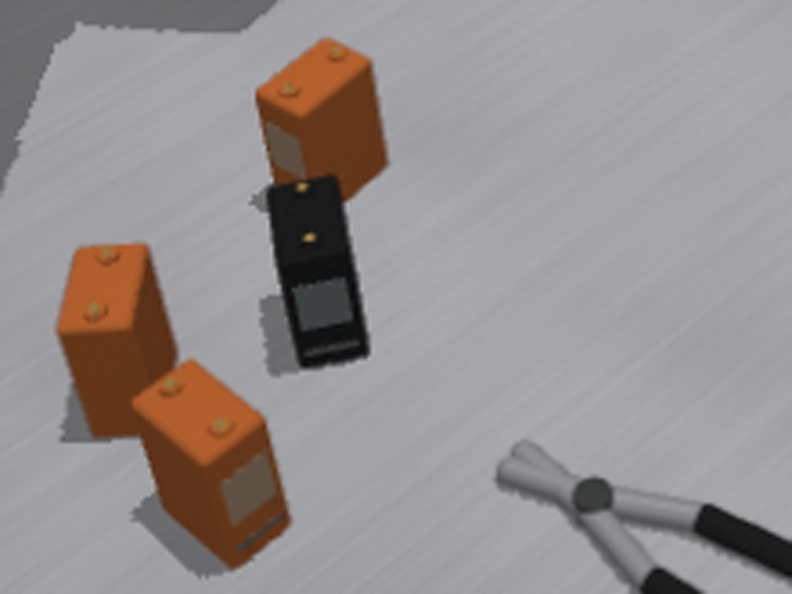

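View pics/c2.png

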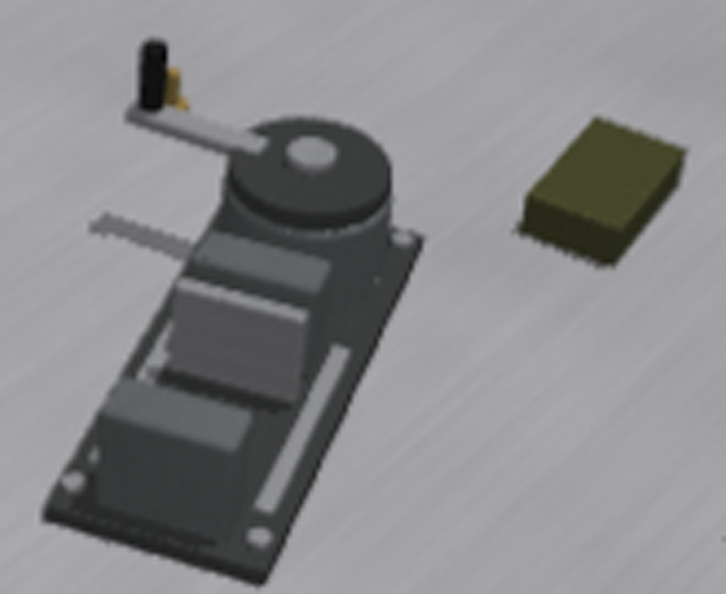

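View pics/c3.png

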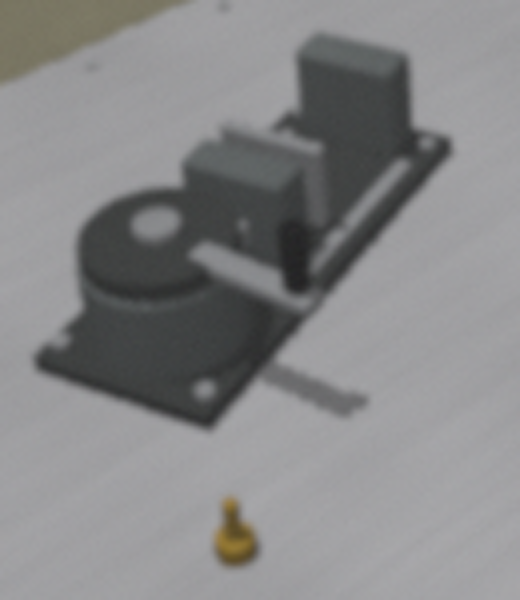

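```bash
cat > h.py <<'E'
import numpy as np, cv2
from scipy.optimize import least_squares
from plant import telemetry, snapshot, calibration
def proj(c,P):
    P=np.atleast_2d(P); q=P@c["camera_from_world"][:3,:3].T+c["camera_from_world"][:3,3]
    s=np.c_[q[:,0]/-q[:,2],-q[:,1]/-q[:,2]]; r2=(s**2).sum(1,keepdims=True); s=s*(1+c["k1"]*r2)
    return s@c["K"][:2,:2].T+c["K"][:2,2]
def place(p,L,z0=0):
    L=np.atleast_2d(np.array(L,float)); c,s=np.cos(p[2]),np.sin(p[2])
    return np.c_[p[0]+c*L[:,0]-s*L[:,1],p[1]+s*L[:,0]+c*L[:,1],L[:,2]+z0]
def fit(obs,p0,z0=0):
    # obs: list of (calib, local pt, px)
    f=lambda p:np.concatenate([(proj(c,place(p,l,z0))[0]-np.array(x)) for c,l,x in obs])
    r=least_squares(f,p0,loss="soft_l1",f_scale=1.5); return r.x,f(r.x).reshape(-1,2)
E
python3 - <<'E'
from h import *
S=calibration("scene");D=calibration("side")
s2=lambda x,y:(325+(x-1.5)/4.4,170+(y-1.5)/4.4)
s1=lambda x,y:(100+(x-1)/3.6,240+(y-1)/3.6)
s3=lambda x,y:(200+(x-1.5)/4,220+(y-1.5)/4)
o=[(S,(-.06,-.13,.012),s2(45,510)),(S,(.06,-.13,.012),s2(262,575)),(S,(.06,.17,.012),s2(422,237)),
(S,(-.036,-.09,.078),s2(130,380)),(S,(.036,-.09,.078),s2(252,410)),(S,(-.1,.115,.126),s2(153,43)),
(D,(-.06,.17,.012),s3(210,420)),(D,(.06,.17,.012),s3(38,358)),(D,(-.06,-.13,.012),s3(452,145)),(D,(-.1,.115,.126),s3(293,222))]
for a in np.arange(-3,3,.7):
    p,r=fit(o,[.7,0,a]); 
    if np.abs(r).max()<8: break
print("clamp",p[:2],np.degrees(p[2]));print(r.round(1))
o=[(S,(.031,-.02,.09),s1(280,265)),(S,(.031,.02,.09),s1(353,255)),(S,(-.031,-.02,.09),s1(270,185)),(S,(-.031,.02,.09),s1(337,175)),
(S,(.031,-.02,0),s1(302,367)),(S,(.031,.02,0),s1(368,352))]
for a in np.arange(-3,3,.7):
    p,r=fit(o,[.6,-.4,a]); 
    if np.abs(r).max()<8: break
print("cover",p[:2],np.degrees(p[2]));print(r.round(1))
E
```

```text
clamp [0.6133538  0.09576482] 18.97634670538113
[[-0.7 -1.5]
 [ 1.1 -0.8]
 [ 1.1 -0.9]
 [-2.3 -2.2]
 [ 1.1 -0.2]
 [-1.3  2.4]
 [-1.  -0.7]
 [-1.6 -0.5]
 [ 0.4 -2. ]
 [ 2.8 -2. ]]
cover [ 0.46650516 -0.3406321 ] -31.653121939542324
[[-1.  -0.4]
 [-0.2 -1.6]
 [-0.8 -0.2]
 [ 0.8 -1.2]
 [-0.   2. ]
 [ 1.5  2.1]]
```

The crop confirms it: the black box has a grey window on its +x face. Next I move to a viewpoint beside and above it.

Request:
{"method": "step_arm", "body": {"plan": "8.7 -3 1.9 -0.2 0 0 0;8.7 -3 1.9 -0.2 0 0 0;8.7 -3 1.9 -0.2 0 0 0;8.7 -3 1.9 -0.2 0 0 0;8.7 -3 1.9 -0.2 0 0 0;8.7 -3 1.9 -0.2 0 0 0;8.7 -3 1.9 -0.2 0 0 0;8.7 -3 1.9 -0.2 0 0 0;8.7 -3 1.9 -0.2 0 0 0;8.7 -3 1.9 -0.2 0 0 0;8.7 -3 1.9 -0.2 0 0 0;8.7 -3 1.9 -0.2 0 0 0"}}

```text
clock: 1.15
tool_pos: [0.5015, -0.2785, 0.2506]
orientation: [180.0, 0.0, -158.1]
force: [0.1, 0.1, 0.3]
opening: 0.0868
```

Request:
{"method": "step_arm", "body": {"plan": "8.7 -2.5 1.5 0 0 0 -6;8.7 0 0 0 0 0 -6;8.7 0 0 0 0 0 -6;8.7 0 0 0 0 0 -6;8.7 0 0 0 0 0 -6;8.7 0 0 0 0 0 -6.4;8.7 0 0 0 0 0 0;8.7 0 0 0 0 0 0"}}

```text
clock: 1.82
tool_pos: [0.5183, -0.2568, 0.2503]
orientation: [180.0, -0.0, -121.9]
force: [-0.1, 1.0, -0.5]
opening: 0.0871
```

```bash
python3 - <<'E'
from h import *
c=calibration("wrist");im=snapshot("wrist");cv2.imwrite("pics/w1.png",im);np.save("w1.npy",c["camera_from_world"])
print(telemetry.get_obs()["tool_pos"],telemetry.get_obs()["orientation"])
E
```

```text
[ 0.51835043 -0.25688147  0.2503924 ] [ 1.79980371e+02 -1.81194533e-03 -1.21896476e+02]
```

View pics/w1.png

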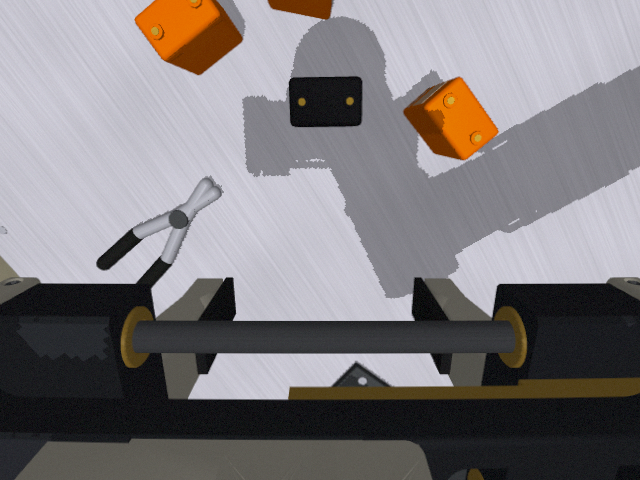

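```bash
python3 - <<'E'
from h import *
c=calibration("wrist");c["camera_from_world"]=np.load("w1.npy")
o=[(c,(.031,-.02,.09),(289.5,79)),(c,(-.031,-.02,.09),(361,76.5)),(c,(.031,.02,.09),(292.5,126.5)),(c,(-.031,.02,.09),(361.5,125.5))]
p,r=fit(o,[.4665,-.34,-.55]);print("cover",p[:2],np.degrees(p[2]),r.round(1))
# orange: top px (450,77)?,corners top
def ray(px,z):
    f=lambda q:proj(c,[q[0],q[1],z])[0]-px
    return least_squares(f,[.45,-.35]).x
for px in [(404,117),(457,78),(497,130),(464,160),(451,100),(477,138)]:
    w=ray(np.array(px,float),.09); d=w-p[:2]; ct,st=np.cos(p[2]),np.sin(p[2])
    print(px,w.round(4),"in cover",(ct*d[0]+st*d[1]).round(4),(-st*d[0]+ct*d[1]).round(4))
E
```

```text
cover [ 0.46303291 -0.34026055] -30.255072017811855 [[-1.5 -1. ]
 [ 2.1 -0.8]
 [-2.   1.8]
 [ 1.5  0.7]]
(404, 117) [ 0.4129 -0.2955] in cover -0.0659 0.0134
(457, 78) [ 0.3606 -0.2996] in cover -0.1089 -0.0165
(497, 130) [ 0.3493 -0.244 ] in cover -0.1467 0.0259
(464, 160) [ 0.3848 -0.2359] in cover -0.1201 0.0508
(451, 100) [ 0.3726 -0.2867] in cover -0.1051 0.0007
(477, 138) [ 0.367 -0.247] in cover -0.1299 0.0322
```

The wrist view shows the black cover's top at (289–362, 76–127). An orange box stands about 7 mm beyond the open-finger span, with its nearest corner at (404,117), so I narrow the fingers to 7.6 cm before going down.

Request:
{"method": "step_arm", "body": {"plan": "7.6 2.5 0.1 0 0 0 -1.4;7.6 2.5 0 0 0 0 0;7.6 2.5 0 0 0 0 0;7.6 2.5 0.1 0 0 0 0;7.6 0 0 2.5 0 0 0;7.6 0 0 2.5 0 0 0;7.6 0 0 2.5 0 0 0;7.6 0 0 0 0 0 0"}}

```text
clock: 2.53
tool_pos: [0.4629, -0.3408, 0.1707]
orientation: [179.6, -0.0, -120.5]
force: [-1.5, -0.0, -0.5]
opening: 0.0761
```

```bash
python3 - <<'E'
from h import *
im=snapshot("wrist");cv2.imwrite("pics/w2.png",im)
o=telemetry.get_obs();print(o["tool_pos"],o["orientation"],o["opening"])
E
```

```text
[ 0.46412547 -0.34145187  0.17342651] [ 1.79706030e+02 -4.89169826e-02 -1.20435884e+02] 0.0759332670162121
```

View pics/w2.png

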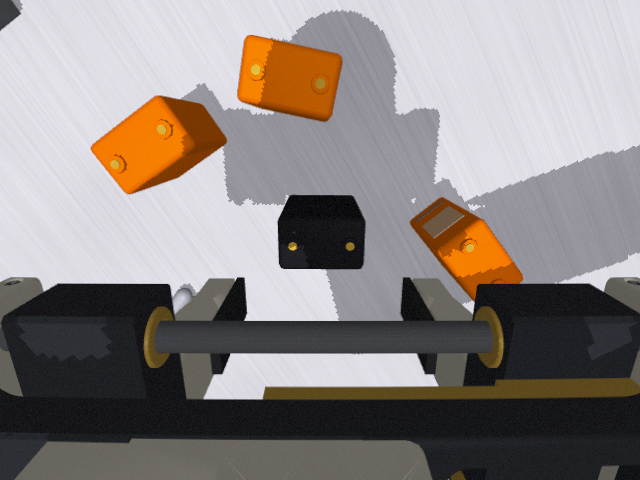

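The cover at (278–365, 195–268) is centred between the fingers at columns 245 and 402, and the orange boxes are clear. Going down.

Request:
{"method": "step_arm", "body": {"plan": "7.6 0 0 2 0 0 0;7.6 0 0 2 0 0 0;7.6 0 0 2 0 0 0;7.6 0 0 2 0 0 0;7.6 0 0 2 0 0 0;7.6 0 0 2 0 0 0;7.6 0 0 1.3 0 0 0;7.6 0 0 0 0 0 0;7.6 0 0 0 0 0 0"}}

```text
clock: 3.33
tool_pos: [0.4668, -0.3423, 0.0437]
orientation: [-180.0, -0.0, -120.3]
force: [-0.1, -0.6, 0.0]
opening: 0.076
```

Request:
{"method": "step_arm", "body": {"plan": "5 0 0 0 0 0 0;5 0 0 0 0 0 0;5 0 0 0 0 0 0;5 0 0 0 0 0 0;5 0 0 0 0 0 0;5 0 0 0 0 0 0;5 0 0 0 0 0 0;5 0 0 0 0 0 0"}}

```text
clock: 4.0
tool_pos: [0.4661, -0.342, 0.0439]
orientation: [-179.9, 0.0, -120.3]
force: [-2.3, 1.9, 6.7]
opening: 0.0617
```

Request:
{"method": "step_arm", "body": {"plan": "5 0 0 -1 0 0 0;5 0 0 -2 0 0 0;5 0 0 -2.5 0 0 0;5 0 0 -2.5 0 0 0;5 0 0 -2.5 0 0 0;5 0 0 -2.5 0 0 0;5 0 0 -2 0 0 0;5 0 0 0 0 0 0;5 0 0 0 0 0 0"}}

```text
clock: 4.75
tool_pos: [0.4664, -0.342, 0.1944]
orientation: [-179.8, 0.1, -120.3]
force: [0.1, 0.3, -2.9]
opening: 0.0618
```

```bash
python3 - <<'E'
from h import *
o=telemetry.get_obs();print(o["tool_pos"],o["orientation"],o["opening"],o["force"])
c=calibration("wrist");im=snapshot("wrist");cv2.imwrite("pics/w3.png",im);np.save("w3.npy",c["camera_from_world"])
E
```

```text
[ 0.46639024 -0.34204667  0.19439518] [-1.79810887e+02  5.77380961e-02 -1.20278319e+02] 0.06178172754005086 [ 0.13584777  0.34734121 -2.92249944]
```

View pics/w3.png

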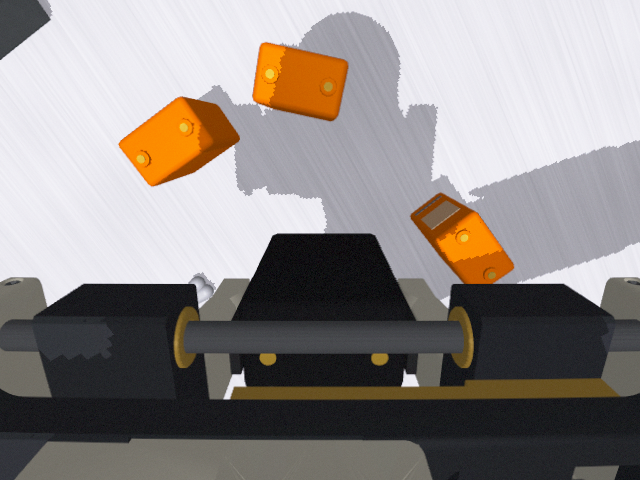

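```bash
python3 - <<'E'
from h import *
c=calibration("wrist");c["camera_from_world"]=np.load("w3.npy")
t=np.array([.4664,-.3420,.1944]);yaw=np.radians(-120.28)
tx=np.array([np.cos(yaw),np.sin(yaw),0]);ty=np.array([np.sin(yaw),-np.cos(yaw),0])
for px,z in [((275,235),-.0439),((376,235),-.0439)]:
    f=lambda q:proj(c,t+q[0]*tx+q[1]*ty+[0,0,z])[0]-px
    print(least_squares(f,[.0,0]).x)
for px in [(267,358),(379,358)]:
    f=lambda q:proj(c,t+q[0]*tx+q[1]*ty+[0,0,.046])[0]-px
    print(px,least_squares(f,[.0,0]).x)
E
```

```text
[ 0.01856099 -0.02812189]
[0.01863387 0.03149288]
(267, 358) [-0.00143634 -0.01990167]
(379, 358) [-0.00132556  0.02106806]
```

Request:
{"method": "step_arm", "body": {"plan": "5 0 0 -2.2 0 0 -7;5 0 0 -2.2 0 0 -7;5 0 0 -2.2 0 0 -7;5 0 0 -2.2 0 0 -7;5 0 0 -2.2 0 0 -7;5 0 0 -2.2 0 0 -7;5 0 0 -2.2 0 0 -7.1;5 0 0 0 0 0 -0.2;5 -1.6 -1 0 0 0 0;5 -3 -1.9 0 0 0 0;5 -3 -1.9 0 0 0 0;5 -3 -1.9 0 0 0 0"}}

```text
clock: 5.8
tool_pos: [0.4939, -0.2186, 0.3445]
orientation: [179.9, 0.1, -71.1]
force: [0.3, 0.5, -2.9]
opening: 0.062
```

Request:
{"method": "step_arm", "body": {"plan": "5 -3 -2 0 0 0 0;5 -3 -2 0 0 0 0;5 -3 -2 0 0 0 0;5 -3 -2 0 0 0 0;5 -3 -2 0 0 0 0;5 -3 -2 0 0 0 0;5 -3 -2 0 0 0 0;5 -3 -2 0 0 0 0;5 -3 -2 0 0 0 0;5 -3 -2 0 0 0 0;5 -3 -1.5 0 0 0 0;5 0 0 0 0 0 0"}}

```text
clock: 6.8
tool_pos: [0.5902, 0.1673, 0.3429]
orientation: [179.8, 0.0, -70.9]
force: [-0.4, -0.6, -2.0]
opening: 0.0622
```

Request:
{"method": "step_arm", "body": {"plan": "5 0 0 0 0 0 0;5 0 0 0 0 0 0;5 0 0 0 0 0 0"}}

```text
clock: 7.05
tool_pos: [0.5899, 0.1614, 0.3458]
orientation: [179.9, -0.0, -71.0]
force: [0.4, 0.3, -2.6]
opening: 0.0617
```

```bash
python3 - <<'E'
from h import *
o=telemetry.get_obs();print(o["tool_pos"],o["orientation"],o["opening"],o["force"],o["joint_pos"])
c=calibration("wrist");im=snapshot("wrist");cv2.imwrite("pics/w4.png",im);np.save("w4.npy",c["camera_from_world"])
cv2.imwrite("pics/w4.png",im)
E
```

```text
[0.58987943 0.16136176 0.34578716] [ 1.79919095e+02 -1.66618050e-02 -7.10303848e+01] 0.061739870247493174 [ 0.42636019  0.31512932 -2.55563489] [ 3.35742591e+01  1.17096413e+01  3.76989524e+00 -4.31719459e-03
 -8.21427463e+01 -1.46040624e+01]
```

View pics/w4.png

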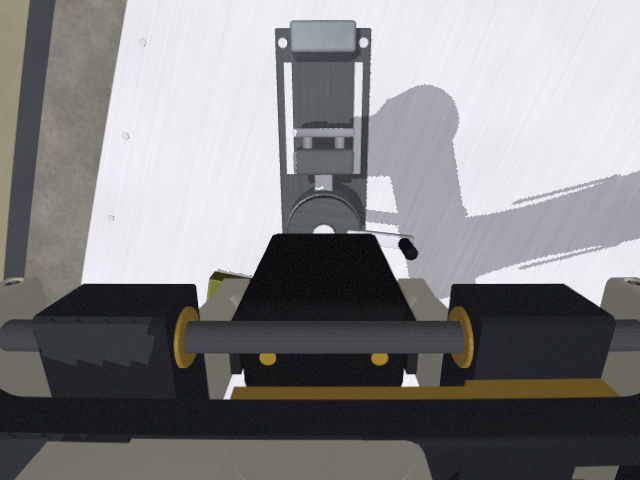

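```bash
python3 - <<'E'
import cv2
a=cv2.imread("pics/w4.png")[10:270,260:430]
b=cv2.resize(a[:140],None,fx=4.2,fy=4.2,interpolation=cv2.INTER_CUBIC);cv2.imwrite("pics/c5.png",b)
b=cv2.resize(a[110:],None,fx=4,fy=4,interpolation=cv2.INTER_CUBIC);cv2.imwrite("pics/c6.png",b)
E
```

```text
(no output)
```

View pics/c5.png

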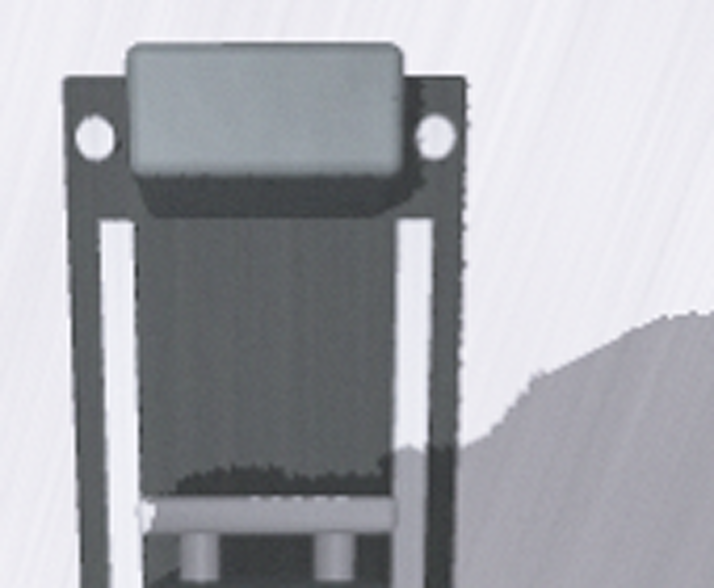

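View pics/c6.png

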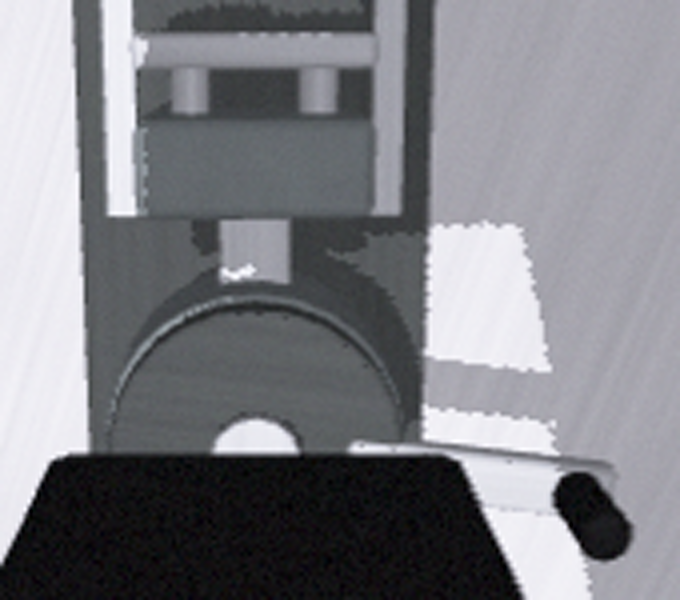

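```bash
python3 - <<'E'
from h import *
c=calibration("wrist");c["camera_from_world"]=np.load("w4.npy")
f5=lambda x,y:(260+(x-1.6)/4.2,10+(y-1.6)/4.2); f6=lambda x,y:(260+(x-1.5)/4,120+(y-1.5)/4)
o=[(c,(.06,-.13,.012),f5(65,78)),(c,(-.06,-.13,.012),f5(466,77)),(c,(.036,-.09,.077),f5(131,177)),(c,(-.036,-.09,.077),f5(403,177)),
(c,(.036,-.09,.012),f5(148,217)),(c,(-.036,-.09,.012),f5(389,217))]
p,r=fit(o,[.613,.096,.33]);print(p[:2],np.degrees(p[2]),r.round(1))
print("left edge right edge", proj(c,place(p,[[.06,.1,.012],[-.06,.1,.012]])))
for z,px in [(.126,(605,535)),(.084,(578,487))]:
    f=lambda q:proj(c,place(p,[q[0],q[1],z]))[0]-f6(*px)
    print("knob local",least_squares(f,[-.1,.11]).x)
print("seat",place(p,[0,-.09,.012]),"pivot",place(p,[0,.115,.107]))
S=calibration("scene");D=calibration("side")
s2=lambda x,y:(325+(x-1.5)/4.4,170+(y-1.5)/4.4)
s3=lambda x,y:(200+(x-1.5)/4,220+(y-1.5)/4)
o+=[(S,(-.06,-.13,.012),s2(45,510)),(S,(.06,-.13,.012),s2(262,575)),(S,(.06,.17,.012),s2(422,237)),
(D,(-.06,.17,.012),s3(210,420)),(D,(.06,.17,.012),s3(38,358)),(D,(-.06,-.13,.012),s3(452,145))]
p,r=fit(o,[.613,.096,.33]);print("all",p[:2],np.degrees(p[2]),r.round(1))
np.save("clamp.npy",p)
E
```

```text
[0.61057694 0.09560303] 19.15883609731406 [[-0.6 -0.8]
 [ 1.1 -0.8]
 [-0.5  0. ]
 [ 0.8 -0.2]
 [-0.1  1.1]
 [-0.5  1. ]]
left edge right edge [[281.0937304  209.53411158]
 [366.19036818 209.23064883]]
knob local [-0.09774145  0.12555496]
knob local [-0.09930922  0.12477655]
seat [[0.64011387 0.01058792 0.012     ]] pivot [[0.57283531 0.20423346 0.107     ]]
all [0.61079674 0.09553828] 19.162467766629753 [[-0.7 -0.9]
 [ 1.  -1. ]
 [-0.7 -0.1]
 [ 0.7 -0.3]
 [-0.3  1. ]
 [-0.7  0.8]
 [-1.5 -1.9]
 [ 0.3 -1.3]
 [ 0.  -1.4]
 [ 0.1 -0.2]
 [-0.8  0.1]
 [ 1.  -1.7]]
```

The clamp is fitted at about (0.611, 0.096), yaw 19.2°. The jaw foot edge is near row 62, and the knob at (409,250) puts the handle at about -0.1 rad. Next I move above the gap.

Request:
{"method": "step_arm", "body": {"plan": "5 2.3 0 1 0 0 0;5 2.3 0 2 0 0 0;5 2.3 0 2 0 0 0;5 2.3 0 2 0 0 0;5 2.3 0.1 2 0 0 -0.2;5 2.2 0.1 2 0 0 0;5 0 0 2.5 0 0 0;5 0 0 2.5 0 0 0;5 0 0 2.5 0 0 0;5 0 0 2 0 0 0;5 0 0 0 0 0 0;5 0 0 0 0 0 0"}}

```text
clock: 8.1
tool_pos: [0.6325, 0.0308, 0.1413]
orientation: [179.9, -0.0, -70.8]
force: [0.6, -0.3, -1.9]
opening: 0.0616
```

```bash
python3 - <<'E'
from h import *
o=telemetry.get_obs();print(o["tool_pos"],o["orientation"],o["opening"],o["force"])
for n in("wrist","side","scene"):
    im=snapshot(n);cv2.imwrite(f"pics/{n}5.png",im)
a=cv2.imread("pics/scene5.png")[100:310,280:460]; b=cv2.imread("pics/side5.png")[150:360,180:360]
cv2.imwrite("pics/c7.png",np.hstack([cv2.resize(x,(385,450),interpolation=cv2.INTER_CUBIC) for x in(a,b)]))
E
```

```text
[0.63253518 0.03083414 0.14128059] [ 1.79891821e+02 -2.03660023e-02 -7.08367983e+01] 0.061647644687317114 [ 0.60026982 -0.30047799 -1.86504655]
```

View pics/wrist5.png

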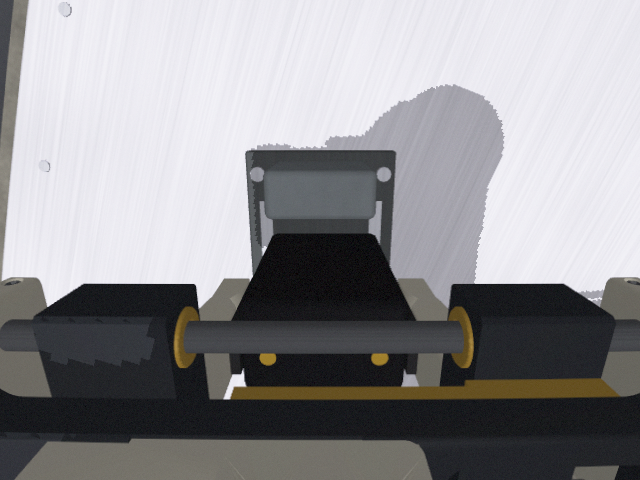

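View pics/c7.png

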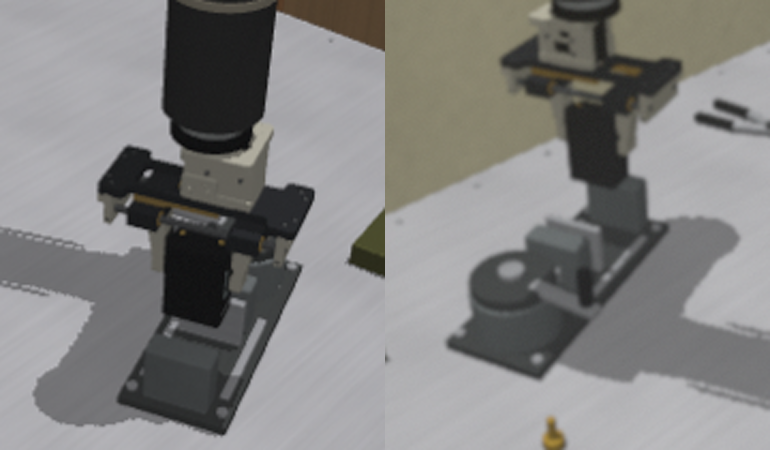

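```bash
python3 - <<'E'
from h import *
c=calibration("wrist");a=cv2.imread("pics/wrist5.png")[140:250,230:410];cv2.imwrite("pics/c8.png",cv2.resize(a,None,fx=4.4,fy=4.4,interpolation=cv2.INTER_CUBIC))
p=np.load("clamp.npy")
print(proj(c,place(p,[[.036,-.09,.078],[-.036,-.09,.078],[.06,-.13,.012],[-.06,-.13,.012],[0,-.09,.012]])))
E
```

```text
[[268.48733206 218.89335666]
 [379.97753528 219.08793278]
 [248.61580556 149.63633449]
 [400.02488076 149.84929978]
 [324.19489056 199.4638925 ]]
```

View pics/c8.png

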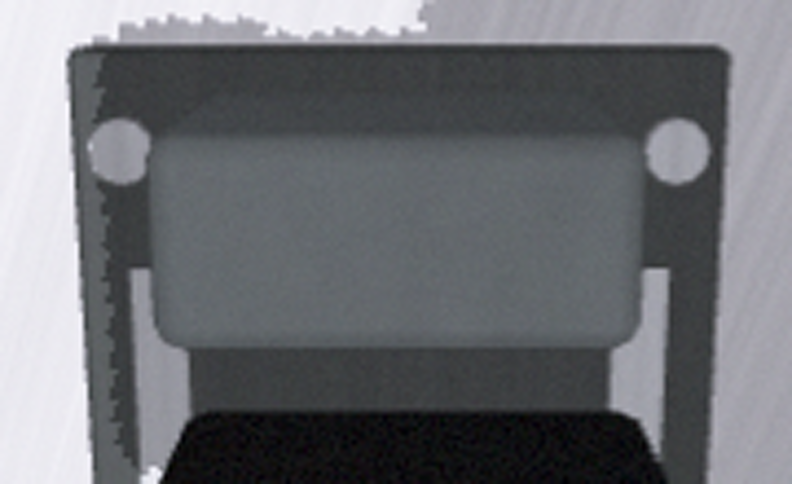

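Request:
{"method": "step_arm", "body": {"plan": "5 -0.1 -0.3 0 0 0 0;5 0 0 1.2 0 0 0;5 0 0 1.2 0 0 0;5 0 0 1.2 0 0 0;5 0 0 1.2 0 0 0;5 0 0 1.2 0 0 0;5 0 0 1 0 0 0;5 0 0 0.7 0 0 0;5 0 0 0 0 0 0;5 0 0 0 0 0 0;5 0 0 0 0 0 0"}}

```text
clock: 9.17
tool_pos: [0.6361, 0.0341, 0.0651]
orientation: [-180.0, -0.0, -70.8]
force: [0.4, -0.3, -2.8]
opening: 0.0617
```

Request:
{"method": "step_arm", "body": {"plan": "5 0.1 0 0.4 0 0 0;5 0 0 0.3 0 0 0;5 0 0 0.1 0 0 0;5 0 0 0 0 0 0;5 0 0 0 0 0 0;5 0 0 0 0 0 0"}}

```text
clock: 9.67
tool_pos: [0.636, 0.033, 0.0567]
orientation: [-180.0, -0.0, -70.8]
force: [0.9, -0.2, -2.3]
opening: 0.0622
```

Request:
{"method": "step_arm", "body": {"plan": "5 0 0 0.1 0 0 0;5 0 0 0 0 0 0;5 0 0 0 0 0 0"}}

```text
clock: 9.92
tool_pos: [0.6363, 0.0331, 0.056]
orientation: [-180.0, -0.0, -70.8]
force: [-0.9, -1.5, 0.4]
opening: 0.0619
```

```bash
python3 - <<'E'
from h import *
o=telemetry.get_obs();print(o["tool_pos"],o["orientation"],o["opening"],o["force"])
for n in("wrist","side","scene"):
    im=snapshot(n);cv2.imwrite(f"pics/{n}6.png",im)
a=cv2.imread("pics/scene6.png")[170:310,320:440]; b=cv2.imread("pics/side6.png")[200:340,200:320]
cv2.imwrite("pics/c9.png",np.hstack([cv2.resize(x,(400,467),interpolation=cv2.INTER_CUBIC) for x in(a,b)]))
E
```

```text
[0.6362623  0.03307607 0.05598825] [-1.79956648e+02 -1.08940378e-02 -7.07566738e+01] 0.061887445147062244 [-0.91412058 -1.51826213  0.3526703 ]
```

View pics/c9.png

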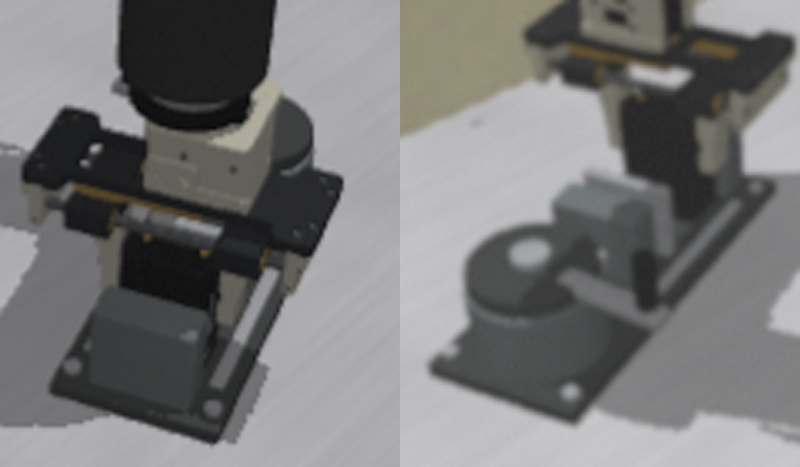

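View pics/wrist6.png

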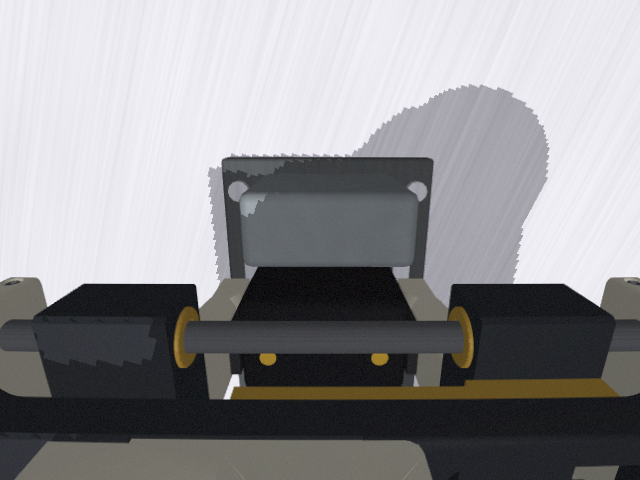

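The cover stands on the bed: the wrist force rose by about 3 N, and the cover sits centred on the jaw at columns 240–417. Releasing and rising.

Request:
{"method": "step_arm", "body": {"plan": "6.6 0 0 0 0 0 0;7.2 0 0 0 0 0 0;7.6 0 0 0 0 0 0;7.6 0 0 0 0 0 0;7.6 0 0 0 0 0 0;7.6 0 0 0 0 0 0;7.6 0 0 -0.5 0 0 0;7.6 0 0 -1.5 0 0 0;7.6 0 0 -2 0 0 0;7.6 0 0 -2.5 0 0 0;7.6 0 0 -2.5 0 0 0;7.6 0 0 -2.5 0 0 0"}}

```text
clock: 11.07
tool_pos: [0.6358, 0.033, 0.1721]
orientation: [-180.0, -0.0, -70.8]
force: [1.2, 0.4, -0.2]
opening: 0.0758
```

Request:
{"method": "step_arm", "body": {"plan": "7.6 -2 0 -3 0 0 0;7.6 -3 0 -3 0 0 0;7.6 -3 0 -3 0 0 0;7.6 -3 0 0 0 0 0;7.6 -3 0 0 0 0 0;7.6 0 0 0 0 0 0;7.6 0 0 0 0 0 0;7.6 0 0 0 0 0 0"}}

```text
clock: 11.73
tool_pos: [0.59, 0.1642, 0.2597]
orientation: [-180.0, -0.0, -70.7]
force: [-0.4, -0.3, -0.0]
opening: 0.0759
```

```bash
python3 - <<'E'
from h import *
o=telemetry.get_obs();print(o["tool_pos"],o["orientation"],o["opening"],o["force"])
c=calibration("wrist");np.save("w7.npy",c["camera_from_world"])
for n in("wrist",):
    im=snapshot(n);cv2.imwrite(f"pics/{n}7.png",im)
E
```

```text
[0.59003573 0.16422346 0.25974219] [-1.79995517e+02 -7.59087404e-03 -7.07221751e+01] 0.075894375181139 [-0.3571046  -0.25699322 -0.02839265]
```

View pics/wrist7.png

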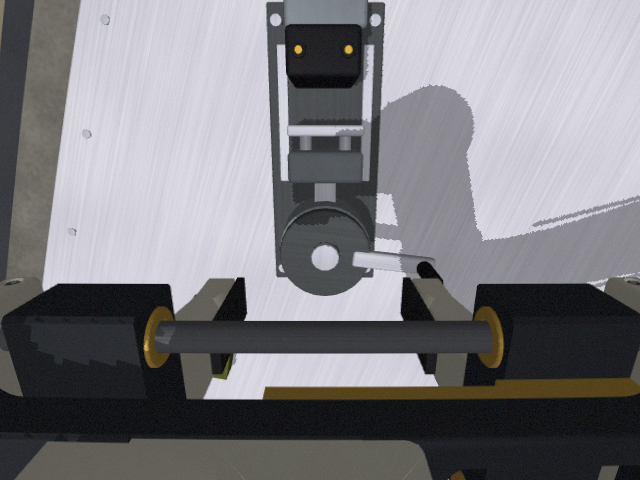

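```bash
python3 - <<'E'
from h import *
c=calibration("wrist");c["camera_from_world"]=np.load("w7.npy");p=np.load("clamp.npy")
a=cv2.imread("pics/wrist7.png")
cv2.imwrite("pics/c10.png",cv2.resize(a[190:300,265:455],None,fx=4.2,fy=4.2,interpolation=cv2.INTER_CUBIC))
cv2.imwrite("pics/c11.png",cv2.resize(a[0:140,260:390],None,fx=4.2,fy=4.2,interpolation=cv2.INTER_CUBIC))
for t in(-.2,-.1,0):
  print(t,proj(c,place(p,[[0,.115,.083],[-.1*np.cos(t),.115-.1*np.sin(t),.126],[-.1*np.cos(t),.115-.1*np.sin(t),.084]])).round(1))
print(proj(c,place(p,[[.06,.17,.012],[-.06,.17,.012]])))
E
```

```text
-0.2 [[325.1 255.7]
 [434.1 292.9]
 [421.8 274.6]]
-0.1 [[325.1 255.7]
 [436.8 282.8]
 [424.1 265.5]]
0 [[325.1 255.7]
 [438.5 272.5]
 [425.4 256.1]]
[[275.9611042  277.82332679]
 [373.24745472 277.98313231]]
```

View pics/c10.png

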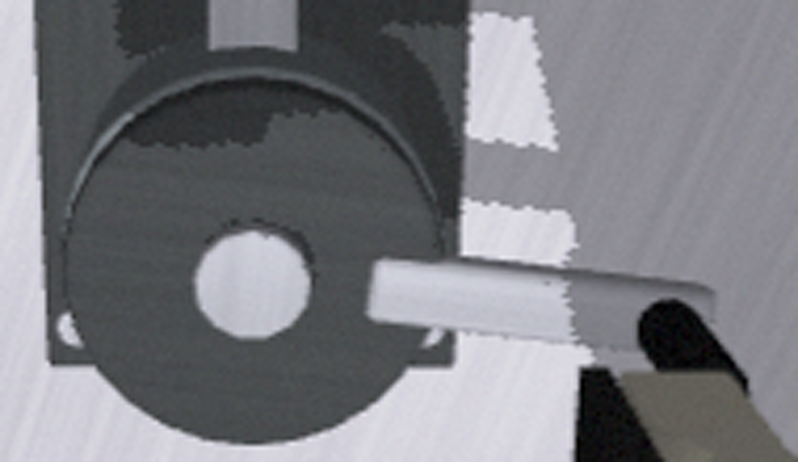

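View pics/c11.png

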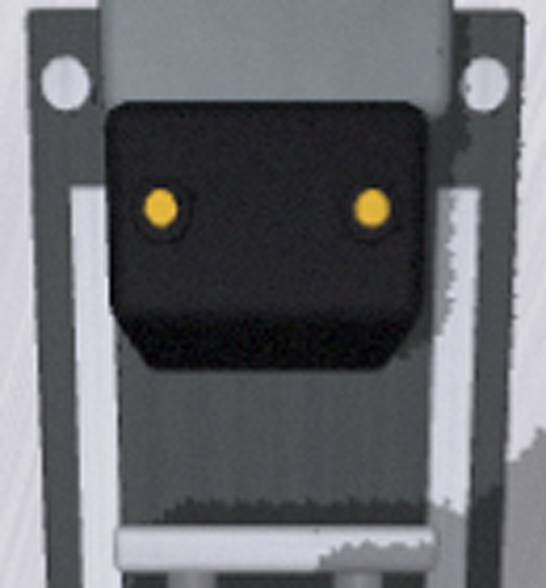

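The cover stands square and free, with its top at (285–361, 24–73) and the plate at row 130. Hub and knob match the model with the handle at about -0.12 rad. Next I turn the gripper 90° and go above the knob.

Request:
{"method": "step_arm", "body": {"plan": "6 0 0 0 0 0 -6.9;6 0 0 0 0 0 -6.9;6 0 0 0 0 0 -6.9;6 0 0 0 0 0 -6.9;6 0 0 0 0 0 -6.9;6 0 0 0 0 0 -6.9;6 0 0 0 0 0 -6.9;6 0 0 0 0 0 -6.9;6 0 0 0 0 0 -6.9;6 0 0 0 0 0 -6.9;6 0 0 0 0 0 -6.9;6 0 0 0 0 0 -6.9"}}

```text
clock: 12.78
tool_pos: [0.5905, 0.1628, 0.2592]
orientation: [180.0, 0.0, 12.3]
force: [0.3, -0.8, 1.0]
opening: 0.0602
```

Request:
{"method": "step_arm", "body": {"plan": "6 0 0 0 0 0 -6.9;6 -2.5 -1.4 1 0 0 0;6 -2.6 -1.4 2 0 0 0;6 -2.6 -1.4 2 0 0 0;6 -2.5 -1.4 2 0 0 0;6 0 0 2 0 0 0;6 0 0 1.5 0 0 0;6 0 0 0 0 0 0;6 0 0 0 0 0 0;6 0 0 0 0 0 0"}}

```text
clock: 13.62
tool_pos: [0.4765, 0.1839, 0.1554]
orientation: [180.0, -0.1, 18.9]
force: [0.4, 1.0, 0.4]
opening: 0.0601
```

```bash
python3 - <<'E'
from h import *
o=telemetry.get_obs();print(o["tool_pos"],o["orientation"],o["opening"],o["force"],o["joint_pos"])
for n in("wrist","side","scene"):
    im=snapshot(n);cv2.imwrite(f"pics/{n}8.png",im)
a=cv2.imread("pics/scene8.png")[130:270,320:440]; b=cv2.imread("pics/side8.png")[200:340,200:320]
cv2.imwrite("pics/c12.png",np.hstack([cv2.resize(x,(400,467),interpolation=cv2.INTER_CUBIC) for x in(a,b)]))
E
```

```text
[0.47650386 0.18385227 0.15537247] [ 1.79994016e+02 -5.36796789e-02  1.88811380e+01] 0.060122639251789074 [0.40012028 0.95149872 0.36003176] [ 4.31775880e+01  8.54245923e+00 -2.56310916e+01  3.33070049e-02
 -5.57799907e+01  6.56848275e+01]
```

View pics/c12.png

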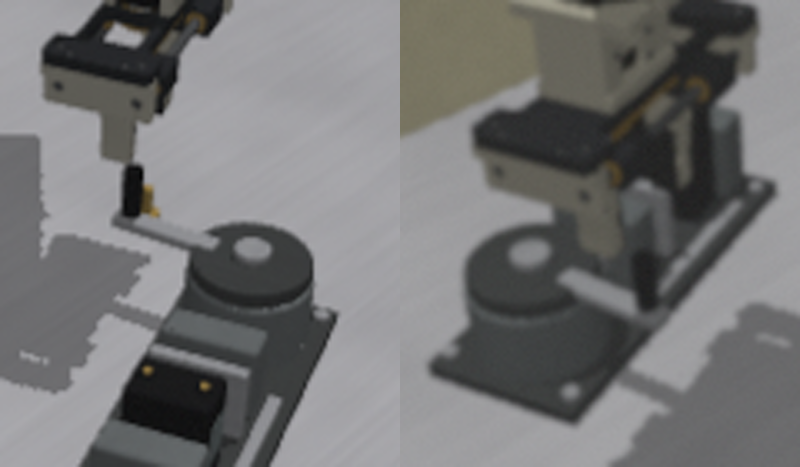

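View pics/wrist8.png

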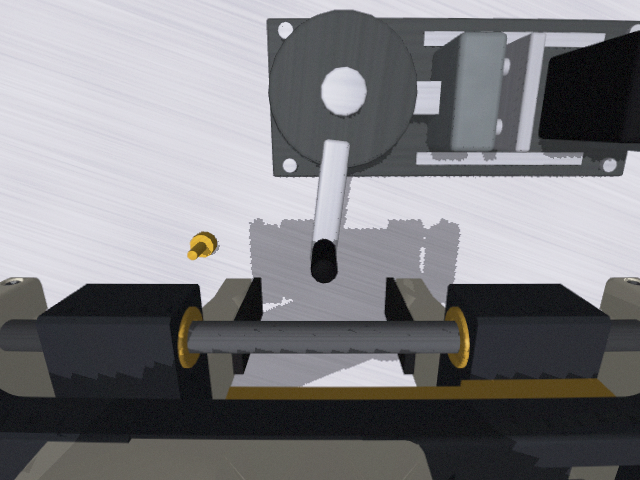

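```bash
python3 - <<'E'
from h import *
c=calibration("wrist")
o=telemetry.get_obs();t=o["tool_pos"];y=np.radians(o["orientation"][2]);tx=np.array([np.cos(y),np.sin(y)]);ty=np.array([np.sin(y),-np.cos(y)])
p=np.load("clamp.npy")
for px,z in[((323,269),.126),((324,243),.086),((344,91),.083)]:
    f=lambda q:proj(c,[*(t[:2]+q[0]*tx+q[1]*ty),z])[0]-px
    q=least_squares(f,[0,0]).x;w=t[:2]+q[0]*tx+q[1]*ty;d=w-p[:2];C,S=np.cos(p[2]),np.sin(p[2])
    print(q,w,"local",C*d[0]+S*d[1],-S*d[0]+C*d[1])
E
```

```text
[ 0.00136701 -0.00010659] [0.47757339 0.18470529] local -0.09657276278528601 0.12795669887514663
[0.00380884 0.00055798] [0.48009886 0.18486723] local -0.09413407343151886 0.1272806845899644
[0.09918238 0.01255815] [0.57421958 0.2043969 ] local 0.0011821382318912624 0.11483331026349042
```

The knob's top at (323,269) lies midway between the fingers. Going down and gripping it.

Request:
{"method": "step_arm", "body": {"plan": "5 0.2 0 1.5 0 0 0;5 0 0 1.5 0 0 0;5 0 0 1.5 0 0 0;5 0 0 1.2 0 0 0;5 0 0 0.8 0 0 0;5 0 0 0 0 0 0;5 0 0 0 0 0 0"}}

```text
clock: 14.35
tool_pos: [0.4777, 0.1847, 0.0897]
orientation: [180.0, 0.0, 18.9]
force: [0.2, 0.3, 0.9]
opening: 0.0499
```

Request:
{"method": "step_arm", "body": {"plan": "3 0 0 0 0 0 0;1 0 0 0 0 0 0;1 0 0 0 0 0 0;1 0 0 0 0 0 0;1 0 0 0 0 0 0;1 0 0 0 0 0 0;1 0 0 0 0 0 0;1 0 0 0 0 0 0;1 0 0 0 0 0 0"}}

```text
clock: 15.1
tool_pos: [0.4775, 0.1848, 0.0897]
orientation: [-180.0, -0.0, 18.9]
force: [-1.3, -0.1, 2.5]
opening: 0.0158
```

```bash
python3 - <<'E'
from h import *
o=telemetry.get_obs();print(o["tool_pos"],o["orientation"],o["opening"],o["force"])
im=snapshot("wrist");cv2.imwrite("pics/w9.png",im)
E
```

```text
[0.47747403 0.18478562 0.08967003] [-1.79998999e+02 -1.22733091e-02  1.89383603e+01] 0.015785243010310878 [-1.34448041 -0.09461217  2.4611243 ]
```

View pics/w9.png

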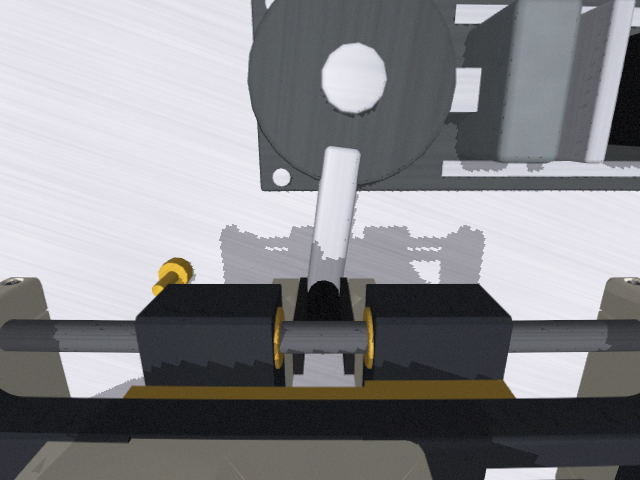

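Request:
{"method": "step_arm", "body": {"plan": "1 -0.06 0.75 0 0 0 0;1 -0.01 0.75 0 0 0 0;1 0.05 0.75 0 0 0 0;1 0.1 0.74 0 0 0 0;1 0.16 0.73 0 0 0 0;1 0.21 0.72 0 0 0 0"}}

```text
clock: 15.65
tool_pos: [0.4966, 0.1434, 0.0896]
orientation: [-180.0, -0.0, 18.9]
force: [0.2, 0.6, 4.0]
opening: 0.0155
```

Request:
{"method": "step_arm", "body": {"plan": "1 0.27 0.7 0 0 0 0;1 0.32 0.68 0 0 0 0;1 0.37 0.65 0 0 0 0;1 0.42 0.62 0 0 0 0;1 0 0 0 0 0 0;1 0 0 0 0 0 0"}}

```text
clock: 16.15
tool_pos: [0.5188, 0.1227, 0.0896]
orientation: [180.0, -0.0, 18.9]
force: [0.6, -2.0, 5.4]
opening: 0.0151
```

```bash
cat > look.py <<'E'
from h import *
import sys
o=telemetry.get_obs();print(o["clock"],o["tool_pos"],o["orientation"],o["opening"],o["force"])
n=sys.argv[1]
w=snapshot("wrist");s=snapshot("scene")
cv2.imwrite(f"pics/k{n}.png",np.hstack([cv2.resize(w,(453,340)),cv2.resize(s[170:305,345:435],(227,340),interpolation=cv2.INTER_CUBIC)]))
d=o["tool_pos"][:2]-np.array([.5733,.2043]); y=np.radians(19.16);X=np.cos(y)*d[0]+np.sin(y)*d[1];Y=-np.sin(y)*d[0]+np.cos(y)*d[1]
print("theta",np.arctan2(-Y,-X),"r",np.hypot(X,Y))
E
python3 look.py 1
```

```text
16.15 [0.51883885 0.12267627 0.08963906] [ 1.79960962e+02 -2.49365589e-02  1.88974775e+01] 0.015105622275489684 [ 0.61831455 -2.01623332  5.43350775]
theta 0.6480042729490589 r 0.0981246684779214
```

View pics/k1.png

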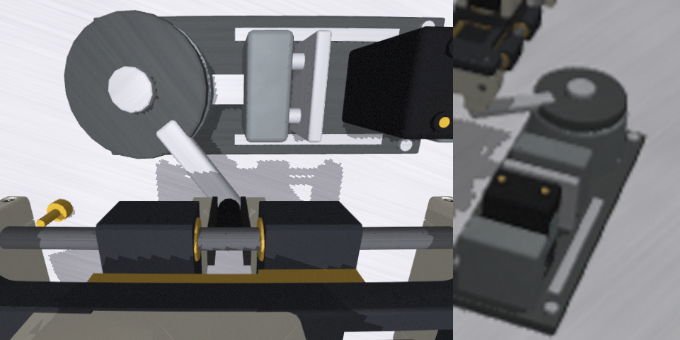

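About 2 N on the + stroke, and the plate-to-cover gap is unchanged, so + looks like the loose way. Now the other way.

```bash
python3 - <<'E'
import numpy as np
for a,b,n in((.65,-.65,18),(-.65,.65,12)):
    t=np.linspace(a,b,n+1);X=-10*np.cos(t);Y=10*np.sin(t)
    print(";".join(f"1 {x:.2f} {y:.2f} 0 0 0 0" for x,y in zip(np.diff(X),np.diff(Y))))
E
```

```text
1 -0.42 -0.59 0 0 0 0;1 -0.37 -0.62 0 0 0 0;1 -0.33 -0.64 0 0 0 0;1 -0.28 -0.67 0 0 0 0;1 -0.23 -0.68 0 0 0 0;1 -0.18 -0.70 0 0 0 0;1 -0.13 -0.71 0 0 0 0;1 -0.08 -0.72 0 0 0 0;1 -0.03 -0.72 0 0 0 0;1 0.03 -0.72 0 0 0 0;1 0.08 -0.72 0 0 0 0;1 0.13 -0.71 0 0 0 0;1 0.18 -0.70 0 0 0 0;1 0.23 -0.68 0 0 0 0;1 0.28 -0.67 0 0 0 0;1 0.33 -0.64 0 0 0 0;1 0.37 -0.62 0 0 0 0;1 0.42 -0.59 0 0 0 0
1 -0.61 0.90 0 0 0 0;1 -0.51 0.96 0 0 0 0;1 -0.40 1.01 0 0 0 0;1 -0.29 1.04 0 0 0 0;1 -0.18 1.07 0 0 0 0;1 -0.06 1.08 0 0 0 0;1 0.06 1.08 0 0 0 0;1 0.18 1.07 0 0 0 0;1 0.29 1.04 0 0 0 0;1 0.40 1.01 0 0 0 0;1 0.51 0.96 0 0 0 0;1 0.61 0.90 0 0 0 0
```

Request:
{"method": "step_arm", "body": {"plan": "1 -0.42 -0.59 0 0 0 0;1 -0.37 -0.62 0 0 0 0;1 -0.33 -0.64 0 0 0 0;1 -0.28 -0.67 0 0 0 0;1 -0.23 -0.68 0 0 0 0;1 -0.18 -0.7 0 0 0 0;1 -0.13 -0.71 0 0 0 0;1 -0.08 -0.72 0 0 0 0;1 -0.03 -0.72 0 0 0 0"}}

```text
clock: 17.0
tool_pos: [0.4803, 0.1734, 0.0897]
orientation: [179.9, -0.1, 18.9]
force: [8.7, -7.4, -0.2]
opening: 0.0156
```

```bash
python3 look.py 2
```

```text
17.0 [0.48028512 0.17341417 0.08969751] [ 1.79903036e+02 -8.55591076e-02  1.89465296e+01] 0.015618811492735515 [ 8.72600207 -7.38127258 -0.18585246]
theta -0.013807618729855585 r 0.09800868908802193
```

View pics/k2.png

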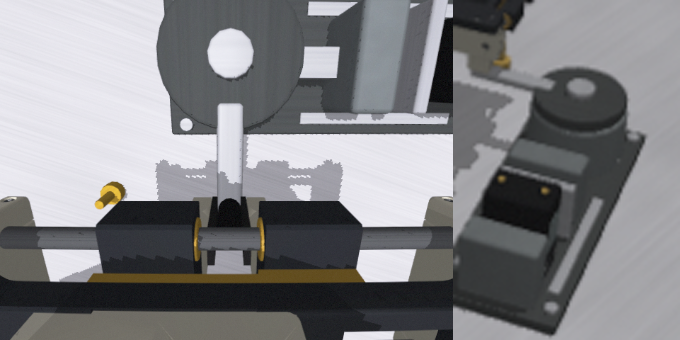

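About 11 N now and the jaw has clearly advanced, so − is the driving way. Continuing.

Request:
{"method": "step_arm", "body": {"plan": "1 0.03 -0.72 0 0 0 0;1 0.08 -0.72 0 0 0 0;1 0.13 -0.71 0 0 0 0;1 0.18 -0.7 0 0 0 0;1 0.23 -0.68 0 0 0 0;1 0.28 -0.67 0 0 0 0;1 0.33 -0.64 0 0 0 0;1 0.37 -0.62 0 0 0 0;1 0.42 -0.59 0 0 0 0;1 0 0 0 0 0 0"}}

```text
clock: 17.93
tool_pos: [0.4801, 0.2367, 0.0896]
orientation: [179.8, 0.0, 19.0]
force: [7.2, -8.8, 6.3]
opening: 0.0156
```

```bash
python3 look.py 3
```

```text
17.9333 [0.48008158 0.23671971 0.08961115] [1.79822361e+02 1.54547577e-02 1.89586791e+01] 0.015568509313416235 [ 7.24649376 -8.79595515  6.29698303]
theta -0.6691027790601562 r 0.09869504132376794
```

View pics/k3.png

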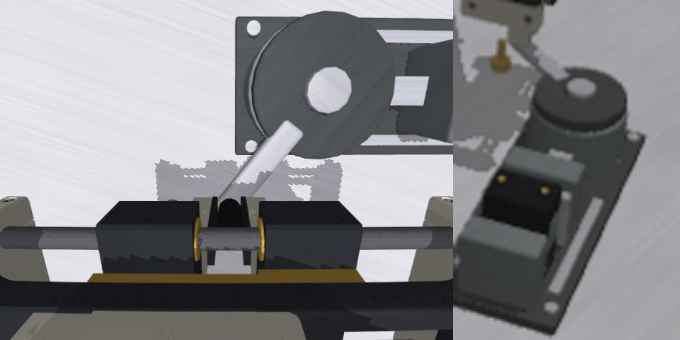

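Request:
{"method": "step_arm", "body": {"plan": "1 -0.61 0.9 0 0 0 0;1 -0.51 0.96 0 0 0 0;1 -0.4 1.01 0 0 0 0;1 -0.29 1.04 0 0 0 0;1 -0.18 1.07 0 0 0 0;1 -0.06 1.08 0 0 0 0;1 0.06 1.08 0 0 0 0;1 0.18 1.07 0 0 0 0;1 0.29 1.04 0 0 0 0;1 0.4 1.01 0 0 0 0;1 0.51 0.96 0 0 0 0;1 0.61 0.9 0 0 0 0"}}

```text
clock: 19.03
tool_pos: [0.5184, 0.1227, 0.0897]
orientation: [-180.0, 0.0, 18.9]
force: [0.7, 4.2, 5.3]
opening: 0.0157
```

Request:
{"method": "step_arm", "body": {"plan": "1 0 0 0 0 0 0;1 0 0 0 0 0 0"}}

```text
clock: 19.2
tool_pos: [0.5187, 0.1226, 0.0896]
orientation: [180.0, 0.0, 18.9]
force: [1.7, 1.8, 5.6]
opening: 0.0157
```

```bash
python3 look.py 4;python3 - <<'E'
from h import *
c=calibration("wrist");np.save("k4.npy",c["camera_from_world"]);cv2.imwrite("pics/k4w.png",snapshot("wrist"))
E
```

```text
19.2 [0.51869499 0.12259245 0.08962448] [1.79970455e+02 5.77707469e-03 1.88766354e+01] 0.015722007034076075 [1.67428549 1.84763839 5.63276496]
theta 0.6472599768207506 r 0.09827426406131191
```

View pics/k4w.png

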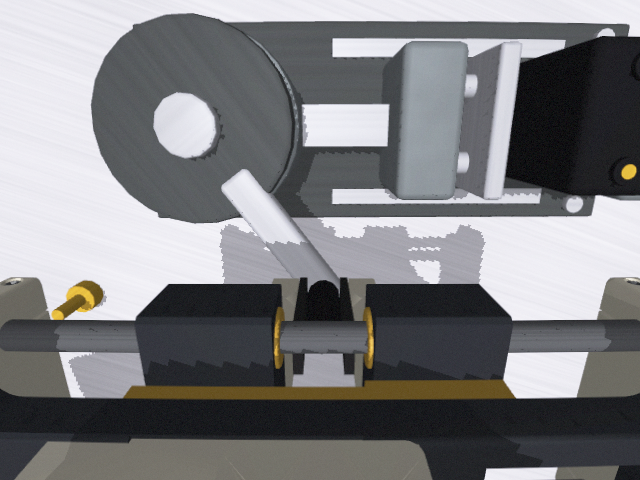

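```bash
cat > jl.py <<'E'
from h import *
def loc(c,px,z):
    p=np.load("clamp.npy")
    f=lambda q:proj(c,place(p,[q[0],q[1],z]))[0]-px
    return least_squares(f,[0,0]).x.round(4)
E
python3 - <<'E'
from jl import *
c=calibration("wrist");c["camera_from_world"]=np.load("k4.npy")
print("front",loc(c,(466,60),.076),loc(c,(460,190),.076),"plate top front",loc(c,(521,60),.074),loc(c,(503,190),.074))
print("k1",loc(c,(293*1.413,120*1.412),.076),"plate",loc(c,(324*1.413,120*1.412),.074))
# same camera pose basically; k3 jaw
E
```

```text
front [ 0.028  -0.0073] [-0.0298 -0.0105] plate top front [ 0.0285 -0.0329] [-0.0301 -0.0326]
k1 [-0.0198  0.0126] plate [-0.0201 -0.0092]
```

The plate is now at clamp y = -0.033, so jaw travel is about 22.5 mm and some 24 mm of drive remains. Second drive stroke.

Request:
{"method": "step_arm", "body": {"plan": "1 -0.42 -0.59 0 0 0 0;1 -0.37 -0.62 0 0 0 0;1 -0.33 -0.64 0 0 0 0;1 -0.28 -0.67 0 0 0 0;1 -0.23 -0.68 0 0 0 0;1 -0.18 -0.7 0 0 0 0;1 -0.13 -0.71 0 0 0 0;1 -0.08 -0.72 0 0 0 0;1 -0.03 -0.72 0 0 0 0;1 0.03 -0.72 0 0 0 0;1 0.08 -0.72 0 0 0 0;1 0.13 -0.71 0 0 0 0"}}

```text
clock: 20.35
tool_pos: [0.4755, 0.1943, 0.0897]
orientation: [179.9, -0.1, 19.0]
force: [15.9, -7.1, -1.5]
opening: 0.0154
```

```bash
python3 look.py 5;python3 - <<'E'
from h import *
s=snapshot("scene");d=snapshot("side")
cv2.imwrite("pics/k5b.png",np.hstack([cv2.resize(s[205:305,340:420],(400,500),interpolation=cv2.INTER_CUBIC),cv2.resize(d[220:320,240:320],(400,500),interpolation=cv2.INTER_CUBIC)]))
E
```

```text
20.35 [0.4754656  0.19434222 0.08970494] [ 1.79857945e+02 -7.09445582e-02  1.89807724e+01] 0.015428265862421001 [15.87816864 -7.05035776 -1.4598409 ]
theta -0.23297239971062966 r 0.09833985198504833
```

View pics/k5b.png

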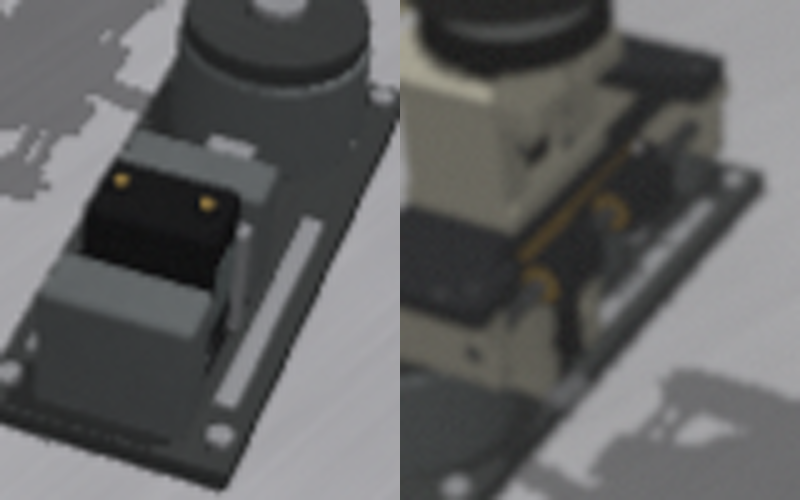

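View pics/k5.png

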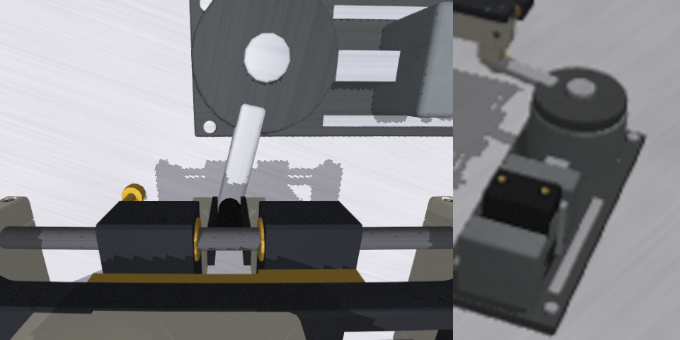

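Request:
{"method": "step_arm", "body": {"plan": "1 0.18 -0.7 0 0 0 0;1 0.23 -0.68 0 0 0 0;1 0.28 -0.67 0 0 0 0;1 0.33 -0.64 0 0 0 0;1 0.37 -0.62 0 0 0 0;1 0.42 -0.59 0 0 0 0;1 0 0 0 0 0 0"}}

```text
clock: 21.13
tool_pos: [0.4795, 0.2356, 0.0896]
orientation: [179.7, 0.1, 19.0]
force: [11.5, -11.9, 6.6]
opening: 0.0156
```

```bash
python3 look.py 6;python3 - <<'E'
from h import *
s=snapshot("scene");d=snapshot("side")
cv2.imwrite("pics/k6b.png",np.hstack([cv2.resize(s[205:305,340:420],(400,500),interpolation=cv2.INTER_CUBIC),cv2.resize(d[220:320,240:320],(400,500),interpolation=cv2.INTER_CUBIC)]))
E
```

```text
21.1333 [0.47949519 0.23559742 0.08955585] [1.79719459e+02 1.00928036e-01 1.89765021e+01] 0.015573074748221874 [ 11.49330447 -11.8921488    6.60068045]
theta -0.6564352989239967 r 0.09888817266623257
```

View pics/k6b.png

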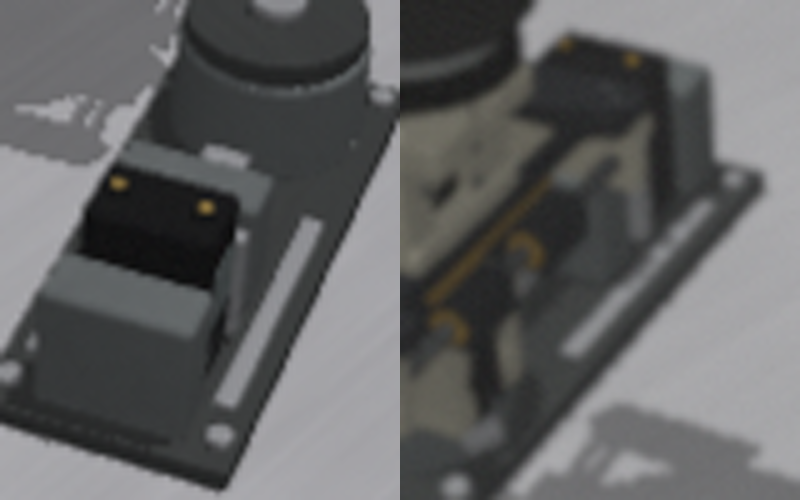

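Request:
{"method": "step_arm", "body": {"plan": "1 -0.61 0.9 0 0 0 0;1 -0.51 0.96 0 0 0 0;1 -0.4 1.01 0 0 0 0;1 -0.29 1.04 0 0 0 0;1 -0.18 1.07 0 0 0 0;1 -0.06 1.08 0 0 0 0;1 0.06 1.08 0 0 0 0;1 0.18 1.07 0 0 0 0;1 0.29 1.04 0 0 0 0;1 0.4 1.01 0 0 0 0;1 0.51 0.96 0 0 0 0;1 0.61 0.9 0 0 0 0"}}

```text
clock: 22.33
tool_pos: [0.5182, 0.1228, 0.0896]
orientation: [-180.0, 0.0, 18.9]
force: [0.0, 5.4, 6.4]
opening: 0.0154
```

Request:
{"method": "step_arm", "body": {"plan": "1 0 0 0 0 0 0;1 0 0 0 0 0 0"}}

```text
clock: 22.5
tool_pos: [0.5187, 0.1226, 0.0896]
orientation: [180.0, 0.0, 18.9]
force: [0.7, 2.4, 6.9]
opening: 0.0153
```

```bash
python3 look.py 7;python3 - <<'E'
from h import *
c=calibration("wrist");np.save("k7.npy",c["camera_from_world"]);cv2.imwrite("pics/k7w.png",snapshot("wrist"))
E
```

```text
22.5 [0.51874577 0.12255381 0.08962603] [1.79975582e+02 6.57178064e-03 1.88918444e+01] 0.015322635606742172 [0.70708571 2.42150171 6.87074317]
theta 0.6479080015785529 r 0.09827819077483
```

View pics/k7w.png

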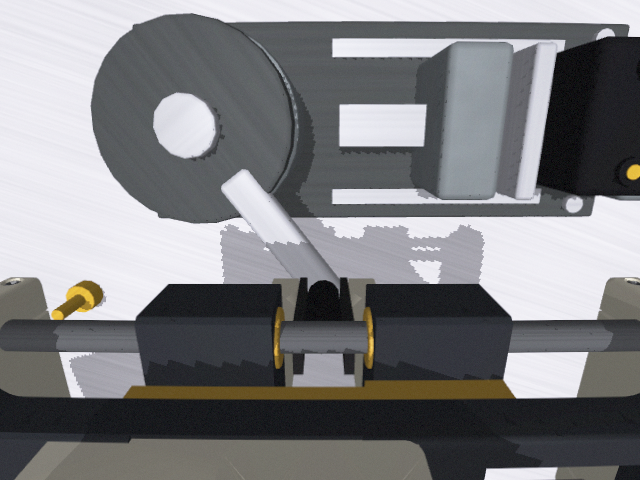

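```bash
python3 - <<'E'
from jl import *
for n,a in(("k4",[(466,60),(460,190),(521,60),(503,190)]),("k7",[(512,60),(497,190),(557,60),(535,190)])):
    c=calibration("wrist");c["camera_from_world"]=np.load(n+".npy")
    print(n,[loc(c,p,z)[1] for p,z in zip(a,(.076,.076,.074,.074))])
w=[cv2.resize(cv2.imread(f"pics/{n}w.png")[30:215,380:590],None,fx=1.9*1.9/1.9,fy=1.9*1.6/1.6,interpolation=cv2.INTER_CUBIC) for n in("k4","k7")]
cv2.imwrite("pics/c20.png",np.hstack(w))
E
```

```text
k4 [np.float64(-0.0073), np.float64(-0.0105), np.float64(-0.0329), np.float64(-0.0326)]
k7 [np.float64(-0.0279), np.float64(-0.0288), np.float64(-0.0494), np.float64(-0.0488)]
```

View pics/c20.png

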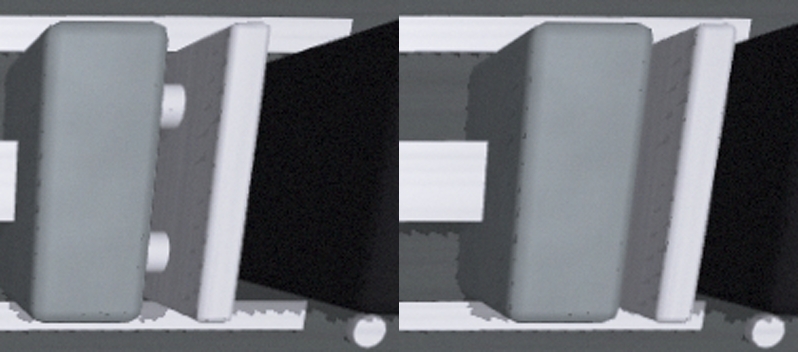

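The jaw is at about 43.5 mm, and the plate is pressed in by about 4 mm (jaw moved roughly 20 mm this stroke, plate only about 16.4 mm). A short extra drive will bring it to about half.

Request:
{"method": "step_arm", "body": {"plan": "1 -0.42 -0.59 0 0 0 0;1 -0.37 -0.62 0 0 0 0;1 -0.33 -0.64 0 0 0 0;1 -0.28 -0.67 0 0 0 0;1 -0.23 -0.68 0 0 0 0;1 0 0 0 0 0 0;1 0 0 0 0 0 0"}}

```text
clock: 23.23
tool_pos: [0.4933, 0.1477, 0.0897]
orientation: [179.9, -0.1, 19.0]
force: [9.1, -3.7, 0.9]
opening: 0.0157
```

```bash
python3 look.py 8;python3 - <<'E'
from h import *
c=calibration("wrist");np.save("k8.npy",c["camera_from_world"]);cv2.imwrite("pics/k8w.png",snapshot("wrist"))
E
```

```text
23.2333 [0.49329037 0.14765831 0.08967092] [ 1.79908537e+02 -5.40776672e-02  1.89905485e+01] 0.01567123056481511 [ 9.08480402 -3.65261495  0.85475984]
theta 0.28162715061543825 r 0.09802969663433889
```

View pics/k8w.png

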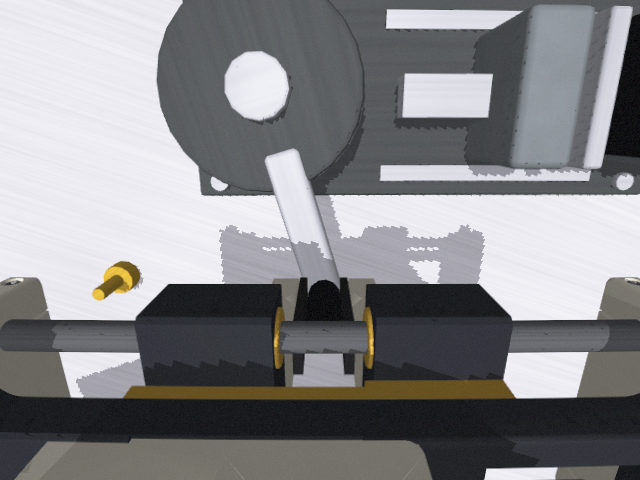

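```bash
python3 - <<'E'
from jl import *
for n,a in(("k7",[(512,60),(497,190),(557,60),(535,190)]),):
    c=calibration("wrist");c["camera_from_world"]=np.load(n+".npy")
    print(n,[loc(c,p,z) for p,z in zip(a,(.076,.076,.074,.074))])
a=cv2.imread("pics/k8w.png")[0:180,500:640];cv2.imwrite("pics/c21.png",cv2.resize(a,None,fx=3.3,fy=3.3,interpolation=cv2.INTER_CUBIC))
E
```

```text
k7 [array([ 0.0282, -0.0279]), array([-0.0297, -0.0288]), array([ 0.0288, -0.0494]), array([-0.0301, -0.0488])]
```

View pics/c21.png

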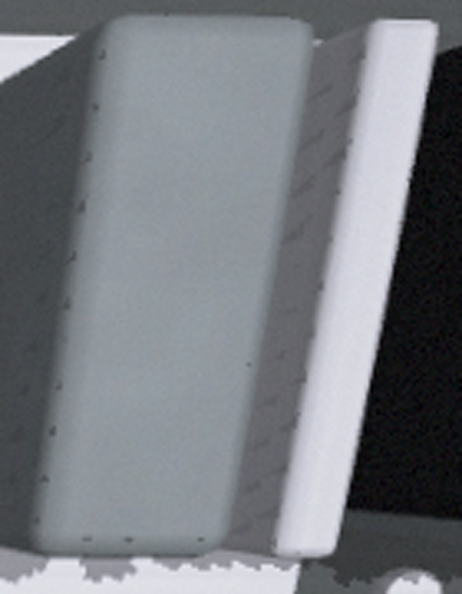

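```bash
python3 - <<'E'
from jl import *
for n,a in(("k4",[(466,60),(460,190),(521,60),(503,190)]),("k7",[(512,60),(497,190),(557,60),(535,190)]),("k8",[(594,18.2),(571,151.5),(631.2,18.2),(604,151.5)])):
    c=calibration("wrist");c["camera_from_world"]=np.load(n+".npy")
    print(n,[loc(c,p,z)[1] for p,z in zip(a,(.076,.076,.074,.074))])
E
```

```text
k4 [np.float64(-0.0073), np.float64(-0.0105), np.float64(-0.0329), np.float64(-0.0326)]
k7 [np.float64(-0.0279), np.float64(-0.0288), np.float64(-0.0494), np.float64(-0.0488)]
k8 [np.float64(-0.0302), np.float64(-0.0304), np.float64(-0.0485), np.float64(-0.0482)]
```

The plate is in by about 5.8 mm: the jaw-to-plate distance went 23.9 → 18.0 mm. Releasing the knob and withdrawing.

Request:
{"method": "step_arm", "body": {"plan": "2.5 0 0 0 0 0 0;4 0 0 0 0 0 0;5 0 0 0 0 0 0;5 0 0 0 0 0 0;5 0 0 0 0 0 0;5 0 0 0 0 0 0;5 0 0 -1 0 0 0;5 0 0 -2 0 0 0;5 0 0 -2.5 0 0 0;5 0 0 -3 0 0 0;5 0 0 -3 0 0 0;5 0 0 -3 0 0 0"}}

```text
clock: 24.38
tool_pos: [0.4916, 0.148, 0.2368]
orientation: [-180.0, -0.0, 18.9]
force: [1.2, 1.9, -0.8]
opening: 0.0502
```

Request:
{"method": "step_arm", "body": {"plan": "5 -2 0 -3 0 0 0;5 -2 0 -2 0 0 0;5 -2 -1 0 0 0 0;5 0 0 0 0 0 0;5 0 0 0 0 0 0;5 0 0 0 0 0 0;5 0 0 0 0 0 0"}}

```text
clock: 24.97
tool_pos: [0.4323, 0.1382, 0.2844]
orientation: [180.0, 0.0, 18.9]
force: [0.8, -0.0, -0.2]
opening: 0.0497
```

```bash
python3 - <<'E'
from h import *
o=telemetry.get_obs();print(o["tool_pos"],o["orientation"],o["opening"],o["force"])
c=calibration("wrist");np.save("f.npy",c["camera_from_world"])
for n in("wrist","side","scene"):
    im=snapshot(n);cv2.imwrite(f"pics/f_{n}.png",im)
a=cv2.imread("pics/f_scene.png")[170:310,325:445]; b=cv2.imread("pics/f_side.png")[210:350,200:320]
cv2.imwrite("pics/f_c.png",np.hstack([cv2.resize(x,(400,467),interpolation=cv2.INTER_CUBIC) for x in(a,b)]))
E
```

```text
[0.43228262 0.13820383 0.2843893 ] [1.79983173e+02 2.79031510e-02 1.89378867e+01] 0.049687245967794384 [ 0.81244072 -0.01780112 -0.22812846]
```

View pics/f_c.png

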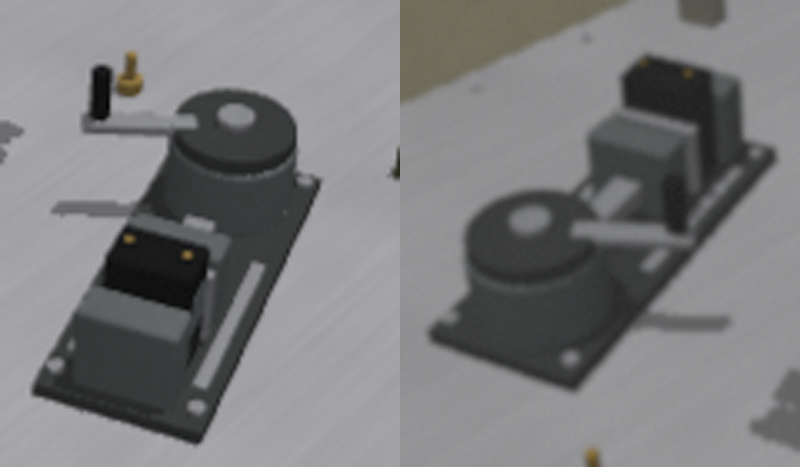

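View pics/f_wrist.png

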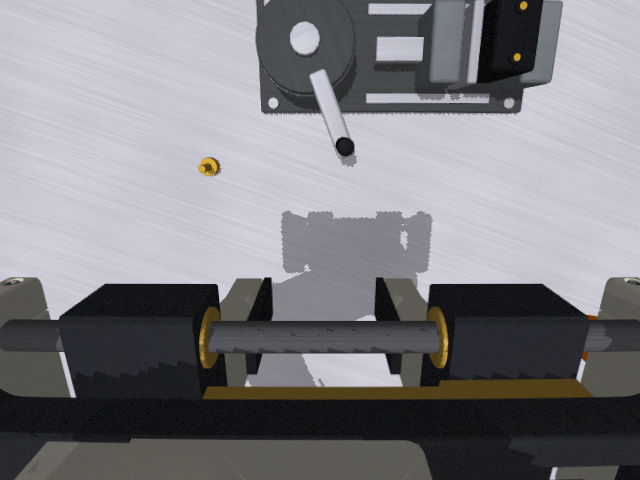

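```bash
python3 - <<'E'
from jl import *
a=cv2.imread("pics/f_wrist.png")[0:120,400:580];cv2.imwrite("pics/c22.png",cv2.resize(a,None,fx=4.4,fy=4.4,interpolation=cv2.INTER_CUBIC))
E
```

```text
(no output)
```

View pics/c22.png

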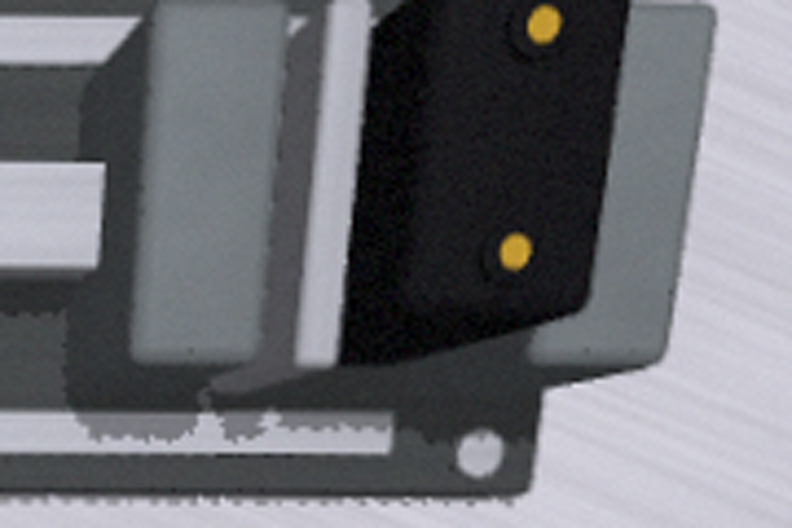

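```bash
python3 - <<'E'
from jl import *
c=calibration("wrist");c["camera_from_world"]=np.load("f.npy");g=lambda x,y:np.array((400+(x-1.7)/4.4,(y-1.7)/4.4))
for n,p,z in[("jaw",(274,200),.076),("jaw",(262,340),.076),("plate",(357,200),.074),("plate",(343,340),.074),("pin",(544,25),.104),("pin",(515,252),.104)]: print(n,loc(c,g(*p),z))
E
```

```text
jaw [-0.0028 -0.0313]
jaw [-0.0304 -0.0314]
plate [-0.0023 -0.0498]
plate [-0.0301 -0.0499]
pin [ 0.0225 -0.0705]
pin [-0.0175 -0.0704]
```

```bash
python3 -c "
from plant import workorder; print(workorder.close_job())"
```

```text
the job is handed in; nothing more can be done
None
```

The cover is standing clamped between the jaws and the job is handed in at about 25 s of the 72 s allowed. No verdict is reported back.

**What I did:** I stood the black cover on the bed between the jaws and let go of it. I then gripped the knob and tried both ways. Counter-clockwise (+) spun loose at about 2 N, and clockwise (−) drove the jaw at about 8–12 N. Two full drive strokes and one short one closed it, and I then released the knob and moved the arm clear.

**Last checks, measured in the wrist picture after letting go:**
- **Cover position:** its centre is about 2.5 mm from the middle of the jaws' width and 19.5 mm from the fixed jaw's face, where flat contact would be 20 mm. Its two top pins lie parallel to the jaw, so it stands square.
- **Clamping:** the plate is pressed in by about 5.5 mm, so about 14 N going by the spring rate. My readings ranged from 5.4 to 5.8 mm, with picking noise of about 0.7 mm.
- **Bystanders:** the screw was seen standing as before. I did not measure the screw, plier or terminal shield again, but the arm never came near the table around them.

**What disagreed:** sideways estimates of the clamp from far and near pictures differed by 2–4 mm. That is small against the ±20 mm allowed, and I corrected for it before placing the cover.

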